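Load the soil analyser's measuring bay

TASK

Press the front edge of the clear lid of the measuring bay until its touch latch clicks, and catch the lid as it springs up: let it rise under your hand to its stop without banging into it. Load every rectangular steel sample cassette from the bench into the bay, upright, in one straight row along the middle lane between the guide rails, with the long sides across the lane, butted tight with no gaps against the fixed white reference block and against each other. Then close the lid gently so that it latches and stays shut; leave the round cups and the other things on the bench alone.

Things in the scene. Friction and masses are not known exactly. Their poses are not given: they have to be found in the camera images.
- bay_floor (a point): white open-topped measuring bay fixed to the bench, 324 (x, the lane) x 188 (y) x 66 mm high, walls 24 mm thick. This point: centre of the dark inner floor, 12 mm above the bench; x along the lane to the white reference block, y to the hinge wall, z up. Inside 276 x 140 mm, walls rise 54 mm above it. Two low aluminium guide rails (10 high, 4 mm thick, inner faces at y = +-36 mm) flank the lane
- ref_face (a point): centre of the face of the fixed white reference block (30 along x, 60 across, 50 mm high, standing on the bay floor at the +x end of the lane, centred on it) that the row is butted against; the face looks to the bay's -x; same axes as the bay; 108 mm in x from the bay's centre, 25 mm above the inner floor
- lid_hinge (a point): on the lid's hinge axis (along the bay's x), mid-length, 85 mm in y from bay_floor and 70 mm above it. Lid: clear plate, aluminium frame, 318 mm along the hinge, 8 mm thick (axis in its mid-plane), 179 mm from axis to free edge at the bay's -y side; top 86 mm above the bench when shut. Axes turn with the lid: y from free edge to hinge, z out of its outer (top) face
- lid_spot (a point): black round press mark on the lid's outer face, mid-length of the free edge, 165 mm from the hinge axis; same axes as lid_hinge. Pressing it 8 to 9 mm down (6 to 8 N) clicks the latch free. To shut: swing the lid down past 0 (lid -0.01 to -0.03 is right, 3 to 5 N) and let go, it latches and stays at 0; pressing on to about -0.05 frees it again. A steel catch hangs 56 mm under the plate here
- lid (a joint): lid angle (rad): 0 shut and latched (rests within 0.01), negative when pressed in (clicks free near -0.05, stop at -0.07), growing as it swings up to its stop at 2.1, well past upright. A spring drives it open (2 to 3 N at the mark when shut, less when open) and holds it there; it flies open within half a second unless a hand follows on its outer face. The latch re-arms by itself as the lid rises
- cassette0_c (a point): rectangular brushed-steel sample cassette with a round dark window in its top; 46 (its x) x 60 (its y) x 50 mm high (its z), about 0.25 kg; this point is its centre. It goes in with its y across the lane, either way round. None at the start if this one is absent in this run (three or four are present).
- cassette1_c (a point): rectangular brushed-steel sample cassette with a round dark window in its top; 46 (its x) x 60 (its y) x 50 mm high (its z), about 0.25 kg; this point is its centre. It goes in with its y across the lane, either way round. None at the start if this one is absent in this run (three or four are present).
- cassette2_c (a point): rectangular brushed-steel sample cassette with a round dark window in its top; 46 (its x) x 60 (its y) x 50 mm high (its z), about 0.25 kg; this point is its centre. It goes in with its y across the lane, either way round. None at the start if this one is absent in this run (three or four are present).
- cassette3_c (a point): rectangular brushed-steel sample cassette with a round dark window in its top; 46 (its x) x 60 (its y) x 50 mm high (its z), about 0.25 kg; this point is its centre. It goes in with its y across the lane, either way round. None at the start if this one is absent in this run (three or four are present).
- cup_a: round steel sample cup, 60 mm across, 40 mm high, to be left alone; origin under its centre
- cup_b: round steel sample cup, 60 mm across, 40 mm high, to be left alone; origin under its centre
- cup_c: round steel sample cup, 60 mm across, 40 mm high, to be left alone; origin under its centre
- reagent: amber glass jar, 60 mm across, 130 mm high, to be left alone; origin under its centre
- beaker: glass beaker, 70 mm across, 90 mm high, to be left alone; origin under its centre
Things that resemble listed ones, but are neither listed nor needed, are in the scene too. Leave any orange look-alike of the part that bears cassette3_c alone.

How it is judged:
By the outcome, as a careful person would: the job done as asked, in the order asked, and still so for the second after the job is handed in, with the robot touching nothing.
Of cassette0, cassette1, cassette2, cassette3 only 3 to 4 are there at a start; the rules pass over those that are not, and their reading is None.
At some moment in a run one of cassette0, cassette1, cassette2, cassette3 may be knocked a few centimetres aside while the robot is not near it.
Once in a run the grip may slacken for a moment while it holds something.
It also fails if it takes over 210 s, if anything falls off the work surface, if the arm or the gripper's body presses on something with over 40 N, if the wrist force passes 120 N, or if a joint passes its speed limit or range.

ROBOT

A 6-joint arm with a two-finger parallel gripper is mounted at the origin on the work surface. World frame = base frame: x ahead of the robot, y to its left, z up, the work surface at z = 0. Lengths are in m, angles in degrees, forces in N, time in s.
With the tool pointing down it reaches from about 0.325 to 0.9 m from the base axis. Payload 3.5 kg.
Tool frame: the origin (TCP) lies midway between the tips of the shut fingers; the grasp point (between the pads) lies r.grip_point_offset behind it (r.grip_point_offset is the distance from the TCP to the grasp point, in m); z points along the fingers, y is the line along which they close (so a half turn about z gives the same grasp; the last joint's range is limited). The gripper opens to 85 mm and grips with 20 to 120 N. Pads are 22 mm wide; open, the fingers measure 114 mm over their backs; the gripper's body (76 mm by 85 mm) begins 54 mm behind the grasp point. The pads swing forward as they close: fully open they stand 13 mm farther back than shut.
Start: joints at [-73.648, 15.837, -1.513, 72.651, 0, 84.076], TCP at [0.237, -0.578, 0.231] pointing down, gripper open.
Joint ranges: [-178.77, 178.77], [-48.84, 107.48], [-61.69, 71.31], [-111.58, 123.2], [-90, 87.43], [-180, 180]. Speed limits (degrees/s): [147.25, 147.25, 180, 180, 180, 180].

INTERFACE

Orientations are given as a 3x3 rotation matrix whose columns are the frame's x, y, z axes.
In Python, from cell import r gives the robot as it stands. The module is installed in compiled form; this text tells all that it offers.
- The arm moves only by the tool send_rows, never from a script. Its argument "moves" is a list of rows, each a list of 4 numbers: the shift along the world's x, y, z in m, then the turn about the world's z in degrees. A call has exactly 5 rows; each row is the pose to reach, as a shift and turn from the pose commanded when the call began; what a row does not reach only later rows make up. A row lasts 1/10 s, in which the tool goes at most 50 mm and 8.59 degrees, less where a joint would pass 70% of its speed; a pose out of reach is approached as far as the arm can. A call with a gripper value outside its range is refused whole. "gripper" is the closure, from -1 (fully open) to 1 (shut), set as the call begins (left out, the last holds). The fingers move at their own pace and stop on an object; "newtons" is the grip in N (left out, the last holds). Time passes only in rows, so rows that repeat a pose let the fingers close, or fill a call up. It gives the time, the measured TCP pose, the force, the opening and the grip force at its end, in the units of the state.
- r.get_obs(): the state, without advancing time (a new reading comes with each control period).
- r.capture(name): name is "side" or "top"; returns the picture (384x512x3 uint8, red, green, blue); there is no depth.
- r.camera_params(name): a dict with "fx", "fy", "cx", "cy" (pixels), "R" (3x3) and "t" (3): a world point X has camera coordinates R X + t. Camera axes: x right, y down, z forward; pixel columns grow to the right and rows downward; lengths in m; the calibration is good to about 2 mm. A picture is of the moment at which its call begins. camera_params takes no time and is no camera call.
- r.close_job(): hands the job in; it is judged then, once.
The state is a dict: "time": time; "q": joint angles; "qvel": joint speeds; "joint_torque": joint torques, N m; "tcp_pos": TCP position; "orientation": TCP orientation; "contact_force": force on the tool from outside, world axes, zero at the start; "torque": the same for the moment, N m; "finger_gap": finger opening in m; "gripper_force": force on a finger pad.
Only numpy, scipy, OpenCV 4.12 (cv2) and the standard library are available. Lean on these libraries where they do the work, as an engineer would, in place of code of your own. Each camera call takes 0.05 s, during which the arm holds its last target. There are 200 camera calls.

## Working session

There is one attempt and no reset: what is moved stays moved. The work goes in short steps, Python scripts to look and compute and a tool call to move; the robot and the scene stay as the last step left them, time stands still between calls to the robot, and variables do not carry over. Pictures are saved under pics/ and viewed, at most 14 in all, crops included, and the job is handed in when it is done.

Besides the shell and the picture viewer there is one more tool, called after "Emit:" as name(argument=value, ...), one argument or row to a line, values as JSON. send_rows: Moves the arm, as the interface text tells. Its arguments: {"type":"object","properties":{"moves":{"type":"array"},"gripper":{"type":"number"},"newtons":{"type":"number"}},"required":["moves"]}

```bash
mkdir -p pics; python3 - <<'E'
from cell import r
import cv2,numpy as np
for n in("side","top"):
    im=r.capture(n); cv2.imwrite(f"pics/{n}0.png",im[:,:,::-1]); p=r.camera_params(n)
    print(n,p["fx"],p["fy"],p["cx"],p["cy"],np.round(p["R"],4).tolist(),np.round(p["t"],4).tolist())
o=r.get_obs();print({k:np.round(v,3).tolist() for k,v in o.items()},r.grip_point_offset)
E
```

```text
side 374.113093682257 374.113093682257 248.54997903810508 186.41977417641166 [[0.9958, -0.0919, 0.0024], [-0.048, -0.5424, -0.8388], [0.0784, 0.8351, -0.5445]] [-0.5953, 0.0352, 1.1689]
top 375.15908107086483 375.15908107086483 252.81327511128748 196.42165144217097 [[-0.0245, -0.9996, -0.0167], [-0.9865, 0.0269, -0.1618], [0.1621, 0.0125, -0.9867]] [-0.0997, 0.5758, 0.904]
{'time': 0.1, 'q': [-73.647, 15.875, -1.592, 72.651, 0.002, 84.076], 'qvel': [0.066, -0.017, 0.209, 0.038, 0.007, 0.078], 'joint_torque': [0.001, -44.671, 29.613, 0.008, -0.0, 0.0], 'tcp_pos': [0.237, -0.578, 0.23], 'orientation': [[0.925, 0.379, -0.001], [0.379, -0.925, 0.002], [0.0, -0.002, -1.0]], 'contact_force': [-0.4, -0.488, 1.033], 'torque': [-0.006, -0.024, -0.034], 'gripper_force': 0.0, 'finger_gap': 0.085} 0.0187
```

View pics/side0.png

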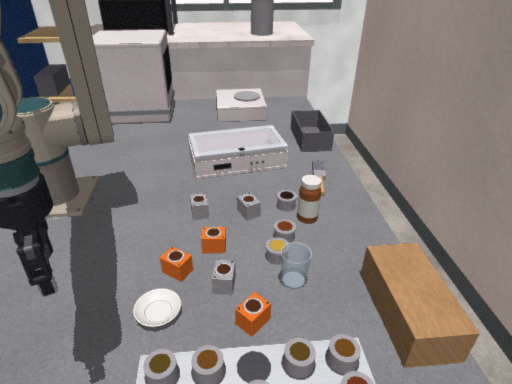

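View pics/top0.png

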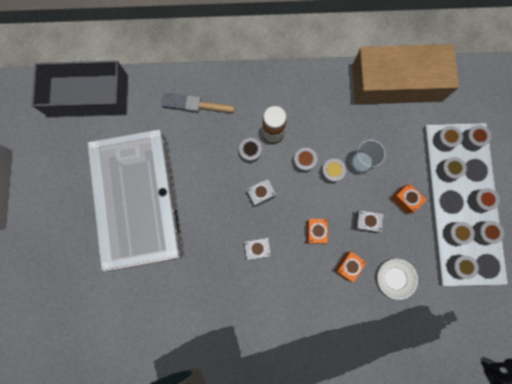

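Three steel cassettes stand at side (200,206), (249,206), (223,277), which are top (258,249), (261,192), (370,221). The three orange look-alikes are at top (318,231), (351,267), (410,198), and the round cups have no corners. The lid's press mark is at top (163,192), so the hinge is on the left and the reference block is at the top end (130,155). I'll enlarge to confirm.

```bash
cat > h.py <<'E'
import cv2,numpy as np
from cell import r
def P(n): return r.camera_params(n)
def proj(n,X):
    p=P(n); c=np.atleast_2d(X)@np.array(p["R"]).T+np.array(p["t"])
    return np.c_[p["fx"]*c[:,0]/c[:,2]+p["cx"],p["fy"]*c[:,1]/c[:,2]+p["cy"]]
def ray(n,uv):
    p=P(n);R=np.array(p["R"]);t=np.array(p["t"])
    return -R.T@t,R.T@np.array([(uv[0]-p["cx"])/p["fx"],(uv[1]-p["cy"])/p["fy"],1])
def onz(n,uv,z):
    o,d=ray(n,uv); return o+d*(z-o[2])/d[2]
def tri(a,b):
    o1,d1=ray("top",a);o2,d2=ray("side",b)
    s=np.linalg.lstsq(np.c_[d1,-d2],o2-o1,rcond=None)[0]
    p,q=o1+d1*s[0],o2+d2*s[1]; return (p+q)/2,np.linalg.norm(p-q)
def crop(f,o,x0,y0,w,h,k):
    im=cv2.imread(f)[y0:y0+h,x0:x0+w]; im=cv2.resize(im,None,fx=k,fy=k,interpolation=cv2.INTER_CUBIC)
    for i in range(0,w,10):
        cv2.putText(im,str(x0+i),(i*k,8),0,.3,(0,255,255),1) if i%20==0 else 0; cv2.line(im,(i*k,10),(i*k,16),(0,255,255),1)
    for i in range(0,h,10):
        cv2.putText(im,str(y0+i),(0,i*k+3),0,.3,(0,255,255),1) if i%20==0 else 0; cv2.line(im,(22,i*k),(28,i*k),(0,255,255),1)
    cv2.imwrite(o,im)
E
python3 - <<'E'
from h import *
crop("pics/top0.png","pics/c1.png",84,124,100,150,4)
crop("pics/top0.png","pics/c2.png",235,170,160,100,5)
crop("pics/side0.png","pics/c3.png",180,120,120,180,3)
for a,b in(((258,249),(200,201)),((261,192),(249,201)),((370,221),(223,270)),((163,192),(241,149.5))): print(tri(a,b))
E
```

```text
(array([ 0.44353195, -0.12396834,  0.04642799]), np.float64(0.0053861373700226))
(array([ 0.58523206, -0.13558996,  0.0457876 ]), np.float64(0.0026917404562463733))
(array([ 0.50263807, -0.40399021,  0.04966818]), np.float64(7.671192369912673e-05))
(array([0.58222656, 0.10267781, 0.08961125]), np.float64(0.0009324728401173006))
```

View pics/c1.png

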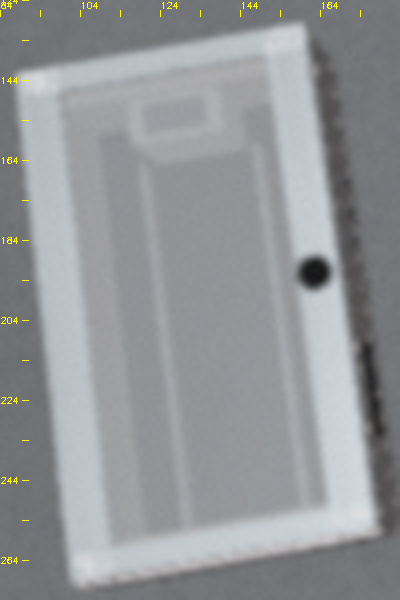

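View pics/c2.png

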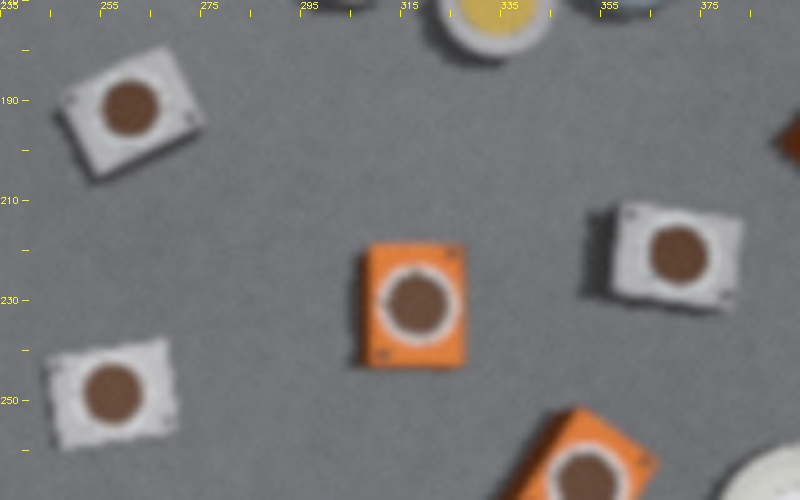

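View pics/c3.png

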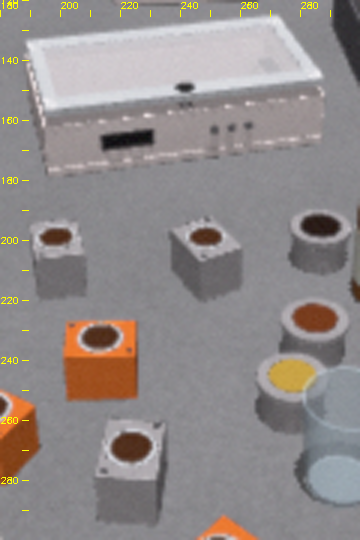

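```bash
python3 - <<'E'
from h import *
from scipy.optimize import least_squares
im=cv2.imread("pics/top0.png")
W={"A":((261,191.6),(248.7,199)),"B":((257.6,248.6),(198.7,199)),"C":((370.8,220.8),(223.3,269))}
C={"A":[(65,98),(165,48),(203,122),(97,178)],"B":[(47,358),(167,340),(178,430),(60,448)],"C":[(617,203),(743,220),(733,307),(612,293)]}
for k in W:
    p,e=tri(*W[k])
    q=np.array([onz("top",(235+a/5,170+b/5),.05)[:2] for a,b in C[k]])
    (c,s,a)=cv2.minAreaRect(q.astype(np.float32)*1000)
    l=[np.linalg.norm(q[i]-q[i-1]) for i in range(4)]
    d=(q[1]-q[0])+(q[2]-q[3])  # long edge
    print(k,"tri",np.round(p,4),round(e,4),"corners mean",np.round(q.mean(0),4),"onz",np.round(onz("top",W[k][0],.05),4),"sides",np.round(l,3),"long axis deg",np.degrees(np.arctan2(d[1],d[0])))
# bay fit: lid corners z .086, both views
T=np.array([(84+x/4,124+y/4) for x,y in [(18,75),(303,25),(380,532),(75,587)]])
S=np.array([(180+x/3,120+y/3) for x,y in [(276,16),(322,77),(48,107),(27,41)]]) # approx: (+x hinge),(+x free),(-x free),(-x hinge)
def pts(v):
    x,y,a=v; c,s=np.cos(a),np.sin(a)
    L=np.array([(159,85+4),(159,-94),(-159,-94),(-159,85+4)])/1000
    return np.c_[x+c*L[:,0]-s*L[:,1],y+s*L[:,0]+c*L[:,1],np.full(4,.086)]
f=lambda v:np.r_[(proj("top",pts(v))-T).ravel(),.5*(proj("side",pts(v))-S).ravel()]
o=least_squares(f,[.58,.2,.1]); print(o.x,np.degrees(o.x[2]),np.round(o.fun,1))
v=o.x;c,s=np.cos(v[2]),np.sin(v[2]);B=lambda x,y:(v[0]+c*x-s*y,v[1]+s*x+c*y)
print("spot",B(0,-.080),"tri spot",tri((162.5,192),(241.5,149)),"ref",B(.108,0),onz("top",(162.5,192),.086))
E
```

```text
A tri [ 0.5847 -0.1356  0.0529] 0.002 corners mean [ 0.5824 -0.1368] onz [ 0.5842 -0.1356  0.05  ] sides [0.044 0.057 0.043 0.061] long axis deg -64.00360132468589
B tri [ 0.4423 -0.1232  0.0533] 0.0013 corners mean [ 0.4414 -0.1232] onz [ 0.4418 -0.1232  0.05  ] sides [0.044 0.06  0.044 0.059] long axis deg -82.90863126704423
C tri [ 0.5031 -0.4048  0.0535] 0.0006 corners mean [ 0.5023 -0.4045] onz [ 0.5031 -0.4059  0.05  ] sides [0.045 0.063 0.044 0.06 ] long axis deg -98.75654133596697
[0.56961288 0.18117976 0.15507261] 8.885006088871792 [-0.5  0.3  0.5 -0.1 -0.2 -0.5 -0.3 -0.3 -0.2  0.3  0.1  0.7 -0.9  1.1
 -0.6  0.4]
spot (np.float64(0.5819690258921141), np.float64(0.10213972986141776)) tri spot (array([0.5830442 , 0.10369073, 0.09069054]), np.float64(0.0009998041304140042)) ref (np.float64(0.6763169132023976), np.float64(0.19786055392852478)) [0.58339548 0.10486307 0.086     ]
```

The three cassettes are A (.584,-.136), B (.442,-.123) and C (.503,-.405), all steel with tops near z=.05. The bay centre is at (.570,.181), yaw 8.9°, and the press mark is near (.583,.104). Moving over it with the fingers shut and tool y along the hinge.

Emit:
send_rows(
  moves=[
    [0.0216,0.0426,0,4.79],
    [0.0432,0.0852,0,9.58],
    [0.0648,0.1278,0,14.37],
    [0.0864,0.1704,0,19.16],
    [0.108,0.213,0,23.95],
  ],
  gripper=1,
  newtons=40,
)

```text
time: 0.6
tcp_pos: [0.3452, -0.3633, 0.2308]
orientation: [[0.69, 0.724, -0.0], [0.724, -0.69, 0.001], [0.0, -0.001, -1.0]]
contact_force: [1.0, 0.1, -0.1]
finger_gap: 0.0123
gripper_force: 0.0
```

Emit:
send_rows(
  moves=[
    [0.0216,0.0426,0,4.79],
    [0.0432,0.0852,0,9.58],
    [0.0648,0.1278,0,14.37],
    [0.0864,0.1704,0,19.16],
    [0.108,0.213,0,23.95],
  ],
)

```text
time: 1.1
tcp_pos: [0.4531, -0.1504, 0.2311]
orientation: [[0.336, 0.942, -0.0], [0.942, -0.336, 0.0], [0.0, -0.0, -1.0]]
contact_force: [0.9, -0.6, 0.3]
finger_gap: -0.0002
gripper_force: 0.0
```

Emit:
send_rows(
  moves=[
    [0.0216,0.0426,0,4.79],
    [0.0432,0.0852,0,9.58],
    [0.0648,0.1278,0,14.37],
    [0.0864,0.1704,0,19.16],
    [0.108,0.213,0,23.95],
  ],
)

```text
time: 1.6
tcp_pos: [0.5611, 0.0627, 0.2309]
orientation: [[-0.076, 0.997, -0.001], [0.997, 0.076, -0.0], [-0.0, -0.001, -1.0]]
contact_force: [1.0, -0.8, 0.9]
finger_gap: 0.0
gripper_force: 0.0
```

Emit:
send_rows(
  moves=[
    [0.011,0.021,-0.02,2.4],
    [0.022,0.042,-0.05,4.7],
    [0.022,0.042,-0.08,4.7],
    [0.022,0.042,-0.1,4.7],
    [0.022,0.042,-0.105,4.7],
  ],
)

```text
time: 2.1
tcp_pos: [0.58, 0.1028, 0.1227]
orientation: [[-0.154, 0.988, -0.007], [0.988, 0.154, -0.001], [0.001, -0.007, -1.0]]
contact_force: [-0.4, -0.7, 0.2]
finger_gap: -0.0
gripper_force: 0.0
```

Emit:
send_rows(
  moves=[
    [0.002,0,-0.01,0],
    [0.002,0,-0.02,0],
    [0.002,0,-0.028,0],
    [0.002,0,-0.034,0],
    [0.002,0,-0.036,0],
  ],
)

```text
time: 2.6
tcp_pos: [0.5846, 0.1025, 0.0898]
orientation: [[-0.153, 0.988, -0.001], [0.988, 0.153, -0.0], [0.0, -0.001, -1.0]]
contact_force: [0.2, 0.4, -0.6]
finger_gap: 0.0002
gripper_force: 0.0
```

Emit:
send_rows(
  moves=[
    [0,0,-0.002,0],
    [0,0,-0.004,0],
    [0,0,-0.006,0],
    [0,0,-0.007,0],
    [0,0,-0.008,0],
  ],
)

```text
time: 3.1
tcp_pos: [0.5853, 0.1026, 0.0827]
orientation: [[-0.153, 0.988, 0.001], [0.988, 0.153, -0.0], [-0.0, 0.001, -1.0]]
contact_force: [-0.1, -1.2, 2.3]
finger_gap: 0.0003
gripper_force: 1.3
```

Emit:
send_rows(
  moves=[
    [0,0,-0.001,0],
    [0,0,-0.002,0],
    [0,0,-0.003,0],
    [0,0,-0.004,0],
    [0,0,-0.005,0],
  ],
)

```text
time: 3.6
tcp_pos: [0.5854, 0.1026, 0.0787]
orientation: [[-0.153, 0.988, 0.001], [0.988, 0.153, -0.0], [-0.0, 0.001, -1.0]]
contact_force: [-2.1, 0.0, 10.1]
finger_gap: 0.0001
gripper_force: 4.9
```

Emit:
send_rows(
  moves=[
    [0,0,-0.0005,0],
    [0,0,-0.001,0],
    [0,0,-0.001,0],
    [0,0,-0.001,0],
    [0,0,-0.001,0],
  ],
)

```text
time: 4.1
tcp_pos: [0.5853, 0.1027, 0.0764]
orientation: [[-0.153, 0.988, 0.001], [0.988, 0.153, 0.0], [-0.0, 0.001, -1.0]]
contact_force: [0.6, -0.2, 2.8]
finger_gap: -0.0002
gripper_force: 1.3
```

```bash
cat > lid.py <<'E'
import numpy as np,sys
def hand(th):
    s=np.interp(th,[-.06,.4],[.176,.150])
    y=.085-(s if th<np.pi/2 else .179)*np.cos(th)+.004*np.sin(th)+.011
    z=.082+s*np.sin(th)+.004*np.cos(th)
    return np.array([-.154*y,.988*y,z])
if __name__=="__main__":
    ths=list(np.arange(-.06,1.95,.07))+[2.0,2.04,2.07,2.1,2.12]
    for i in range(0,len(ths)-1,5):
        print(round(ths[i],2),[[*map(float,np.round(hand(t)-hand(ths[i]),4)),0] for t in ths[i+1:i+6]])
E
python3 lid.py
```

```text
-0.06 [[-0.0006, 0.0039, 0.0123, 0], [-0.0013, 0.0086, 0.024, 0], [-0.0022, 0.0141, 0.035, 0], [-0.0032, 0.0202, 0.0454, 0], [-0.0042, 0.027, 0.0551, 0]]
0.29 [[-0.0011, 0.0074, 0.0089, 0], [-0.0021, 0.0137, 0.0177, 0], [-0.0029, 0.0186, 0.0269, 0], [-0.0038, 0.0241, 0.0358, 0], [-0.0047, 0.0303, 0.0443, 0]]
0.64 [[-0.001, 0.0067, 0.008, 0], [-0.0022, 0.0139, 0.0155, 0], [-0.0034, 0.0217, 0.0225, 0], [-0.0047, 0.0299, 0.029, 0], [-0.006, 0.0385, 0.0348, 0]]
0.99 [[-0.0014, 0.009, 0.0052, 0], [-0.0029, 0.0184, 0.0098, 0], [-0.0044, 0.028, 0.0137, 0], [-0.0059, 0.0379, 0.0169, 0], [-0.0075, 0.048, 0.0193, 0]]
1.34 [[-0.0016, 0.0102, 0.0018, 0], [-0.0032, 0.0206, 0.0028, 0], [-0.0048, 0.0309, 0.0031, 0], [-0.0067, 0.0427, 0.0027, 0], [-0.0086, 0.055, 0.0015, 0]]
1.69 [[-0.0019, 0.0122, -0.0019, 0], [-0.0038, 0.0242, -0.0045, 0], [-0.0056, 0.036, -0.0078, 0], [-0.0081, 0.0522, -0.0137, 0], [-0.0091, 0.0585, -0.0165, 0]]
2.04 [[-0.0007, 0.0046, -0.0022, 0], [-0.0014, 0.0092, -0.0045, 0], [-0.0019, 0.0122, -0.0061, 0]]
```

Emit:
send_rows(
  moves=[
    [-0.0006,0.0039,0.0123,0],
    [-0.0013,0.0086,0.024,0],
    [-0.0022,0.0141,0.035,0],
    [-0.0032,0.0202,0.0454,0],
    [-0.0042,0.027,0.0551,0],
  ],
)

```text
time: 4.6
tcp_pos: [0.581, 0.1303, 0.1329]
orientation: [[-0.154, 0.988, 0.001], [0.988, 0.154, -0.0], [-0.0, 0.001, -1.0]]
contact_force: [0.1, -1.2, 2.4]
finger_gap: -0.0005
gripper_force: 1.0
```

Emit:
send_rows(
  moves=[
    [-0.0011,0.0074,0.0089,0],
    [-0.0021,0.0137,0.0177,0],
    [-0.0029,0.0186,0.0269,0],
    [-0.0038,0.0241,0.0358,0],
    [-0.0047,0.0303,0.0443,0],
  ],
)

```text
time: 5.1
tcp_pos: [0.576, 0.161, 0.1764]
orientation: [[-0.154, 0.988, 0.0], [0.988, 0.154, 0.001], [0.001, 0.0, -1.0]]
contact_force: [1.8, 1.1, 1.3]
finger_gap: -0.0003
gripper_force: 0.8
```

Emit:
send_rows(
  moves=[
    [-0.001,0.0067,0.008,0],
    [-0.0022,0.0139,0.0155,0],
    [-0.0034,0.0217,0.0225,0],
    [-0.0047,0.0299,0.029,0],
    [-0.006,0.0385,0.0348,0],
  ],
)

```text
time: 5.6
tcp_pos: [0.5696, 0.1991, 0.2108]
orientation: [[-0.153, 0.988, -0.001], [0.988, 0.153, -0.0], [-0.0, -0.001, -1.0]]
contact_force: [0.3, 1.7, -0.4]
finger_gap: -0.0001
gripper_force: 0.7
```

```bash
python3 - <<'E'
from h import *
cv2.imwrite("pics/s1.png",r.capture("side")[:,:,::-1]);crop("pics/s1.png","pics/s1c.png",140,60,200,150,4)
E
```

```text
(no output)
```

View pics/s1c.png

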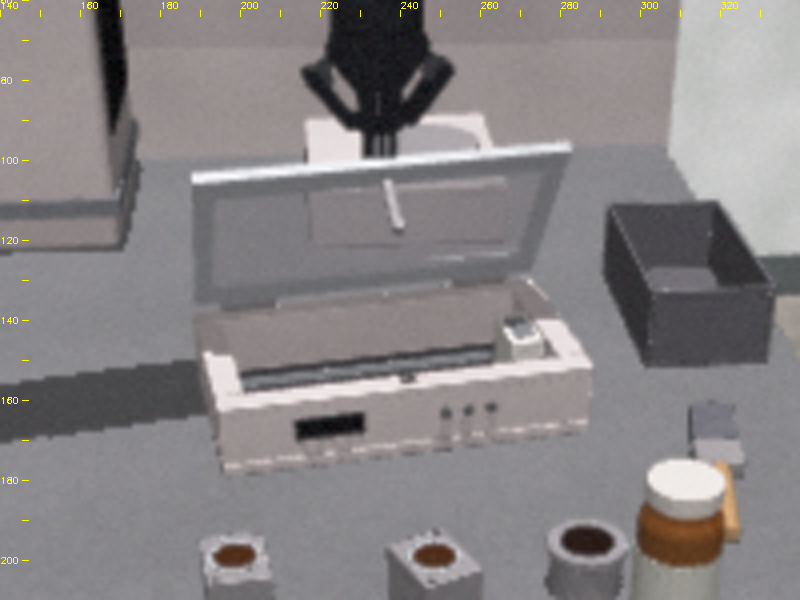

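The lid follows under the hand. It is raised about 60°, with its edge along crop rows 93–102 and the fingers behind it at (236,97), and the reference block shows at (266,144). Continuing.

Emit:
send_rows(
  moves=[
    [-0.0014,0.009,0.0052,0],
    [-0.0029,0.0184,0.0098,0],
    [-0.0044,0.028,0.0137,0],
    [-0.0059,0.0379,0.0169,0],
    [-0.0075,0.048,0.0193,0],
  ],
)

```text
time: 6.15
tcp_pos: [0.5622, 0.2473, 0.23]
orientation: [[-0.154, 0.988, -0.0], [0.988, 0.154, -0.0], [-0.0, -0.0, -1.0]]
contact_force: [-1.2, 1.7, 0.9]
finger_gap: 0.0002
gripper_force: 0.7
```

Emit:
send_rows(
  moves=[
    [-0.0016,0.0102,0.0018,0],
    [-0.0032,0.0206,0.0028,0],
    [-0.0048,0.0309,0.0031,0],
    [-0.0067,0.0427,0.0027,0],
    [-0.0086,0.055,0.0015,0],
  ],
)

```text
time: 6.65
tcp_pos: [0.554, 0.3024, 0.2313]
orientation: [[-0.153, 0.988, 0.0], [0.988, 0.153, 0.0], [-0.0, 0.0, -1.0]]
contact_force: [-0.0, 1.4, 0.3]
finger_gap: 0.0001
gripper_force: 0.6
```

Emit:
send_rows(
  moves=[
    [-0.0015,0.01,-0.0019,0],
    [-0.003,0.02,-0.004,0],
    [-0.0045,0.029,-0.006,0],
    [-0.006,0.038,-0.009,0],
    [-0.007,0.046,-0.012,0],
  ],
)

```text
time: 7.15
tcp_pos: [0.5467, 0.348, 0.2187]
orientation: [[-0.153, 0.988, -0.0], [0.988, 0.153, -0.0], [-0.0, -0.0, -1.0]]
contact_force: [0.7, 1.0, -0.6]
finger_gap: 0.0001
gripper_force: 0.5
```

Emit:
send_rows(
  moves=[
    [-0.001,0.006,-0.002,0],
    [-0.002,0.012,-0.004,0],
    [-0.003,0.016,-0.006,0],
    [-0.003,0.02,-0.008,0],
    [-0.004,0.023,-0.009,0],
  ],
)

```text
time: 7.65
tcp_pos: [0.5428, 0.3706, 0.21]
orientation: [[-0.153, 0.988, -0.0], [0.988, 0.153, -0.0], [-0.0, -0.0, -1.0]]
contact_force: [0.1, 1.0, -1.3]
finger_gap: 0.0001
gripper_force: 0.5
```

Emit:
send_rows(
  moves=[
    [0,0.002,-0.001,0],
    [0,0.004,-0.002,0],
    [0,0.006,-0.003,0],
    [-0.001,0.008,-0.004,0],
    [-0.001,0.01,-0.004,0],
  ],
)

```text
time: 8.15
tcp_pos: [0.5418, 0.3804, 0.2062]
orientation: [[-0.153, 0.988, -0.0], [0.988, 0.153, -0.0], [-0.0, -0.0, -1.0]]
contact_force: [0.1, -0.2, 0.3]
finger_gap: -0.0
gripper_force: 0.0
```

```bash
python3 - <<'E'
from h import *
print(r.get_obs()["gripper_force"],r.get_obs()["contact_force"])
for n in("top","side"): cv2.imwrite(f"pics/{n}2.png",r.capture(n)[:,:,::-1])
crop("pics/top2.png","pics/t2c.png",30,115,240,160,3)
E
```

```text
0.0 [ 0.07042485 -0.20060471  0.32652713]
```

View pics/t2c.png

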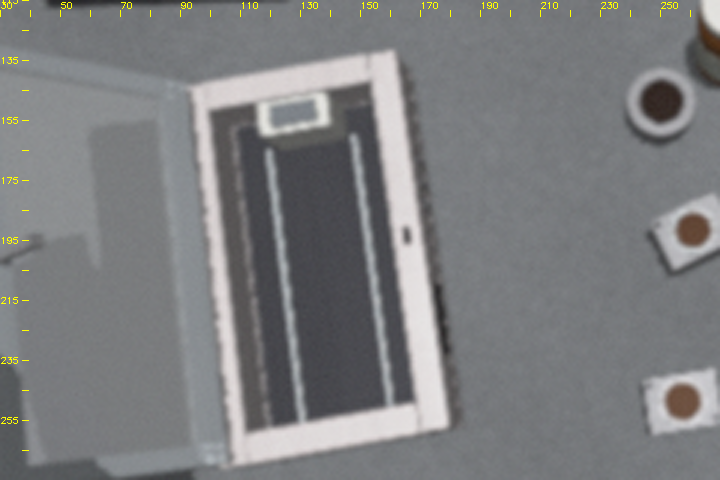

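```bash
python3 - <<'E'
from h import *
g=lambda x,y,z: onz("top",(30+x/3,115+y/3),z)[:2]
l=[g(269,150,.022),g(303,420,.022)];q=[g(354,135,.022),g(391,405,.022)]
for a in(l,q): d=a[0]-a[1];print("rail yaw",np.degrees(np.arctan2(d[1],d[0])),a)
rim=np.array([g(x,y,.066) for x,y in[(190,87),(395,52),(450,428),(230,465)]]);print("rim",rim.round(4).tolist(),"mean",rim.mean(0))
for i in range(4): d=rim[i]-rim[i-1];print(np.linalg.norm(d),np.degrees(np.arctan2(d[1],d[0])))
b=np.array([g(x,y,.062) for x,y in[(257,103),(325,93),(330,127),(262,137)]]);print("block",b.round(4).tolist())
th=np.radians(8.9);R=np.array([[np.cos(th),np.sin(th)],[-np.sin(th),np.cos(th)]]);c=np.array([.5696,.1812])
for n,a in(("l",l),("r",q),("rim",rim),("blk",b)): print(n,((np.array(a)-c)@R.T).round(4).tolist())
E
```

```text
rail yaw 8.851516935141948 [array([0.67094176, 0.23634435]), array([0.43435031, 0.19950021])]
rail yaw 8.743452659758583 [array([0.68241171, 0.1612168 ]), array([0.44509759, 0.12471842])]
rim [[0.7166, 0.2893], [0.7424, 0.1144], [0.4243, 0.0651], [0.3993, 0.2427]] mean [0.57062472 0.17787067]
0.32071200921608145 8.350117833061805
0.1767294983356845 -81.60704519411934
0.3218414477076086 -171.19043158270685
0.1793129600491764 98.03475350443246
block [[0.702, 0.2329], [0.7091, 0.1749], [0.679, 0.1699], [0.672, 0.2276]]
l [[0.1087, 0.0388], [-0.1308, 0.039]]
r [[0.1084, -0.0372], [-0.1317, -0.0365]]
rim [[0.1619, 0.084], [0.1603, -0.0927], [-0.1615, -0.0922], [-0.1588, 0.0871]]
blk [[0.1388, 0.0306], [0.1368, -0.0278], [0.1064, -0.0281], [0.1083, 0.03]]
```

The bay pose is confirmed: centre (.5695,.182), yaw 8.8°, rails at ±38 mm and block face at +107 mm. The lid is at its stop and the hand is clear. Up and over to cassette B.

Emit:
send_rows(
  moves=[
    [0,0,0.05,0],
    [0,0,0.095,0],
    [-0.009,-0.046,0.1,8],
    [-0.018,-0.092,0.1,16],
    [-0.027,-0.138,0.1,24],
  ],
)

```text
time: 8.75
tcp_pos: [0.515, 0.2414, 0.3073]
orientation: [[-0.548, 0.837, 0.002], [0.837, 0.548, 0.0], [-0.001, 0.002, -1.0]]
contact_force: [0.9, -0.9, 0.2]
finger_gap: 0.0003
gripper_force: 0.0
```

Emit:
send_rows(
  moves=[
    [-0.0093,-0.0465,0,8],
    [-0.0186,-0.093,0,16],
    [-0.028,-0.1395,0,24],
    [-0.037,-0.186,0,32],
    [-0.0465,-0.2325,0,40],
  ],
  gripper=-1,
)

```text
time: 9.25
tcp_pos: [0.47, 0.0174, 0.3067]
orientation: [[-0.949, 0.315, 0.001], [0.315, 0.949, -0.0], [-0.001, -0.0, -1.0]]
contact_force: [0.7, -0.0, -0.5]
finger_gap: 0.0719
gripper_force: 0.0
```

Emit:
send_rows(
  moves=[
    [-0.009,-0.045,0,8.1],
    [-0.018,-0.09,-0.02,16.2],
    [-0.0265,-0.1325,-0.05,24.3],
    [-0.0265,-0.1325,-0.1,24.3],
    [-0.0265,-0.1325,-0.14,24.3],
  ],
)

```text
time: 9.75
tcp_pos: [0.4453, -0.1159, 0.1673]
orientation: [[-0.995, -0.095, 0.005], [-0.095, 0.995, -0.002], [-0.004, -0.003, -1.0]]
contact_force: [-0.2, 0.0, -0.3]
finger_gap: 0.0856
gripper_force: 0.0
```

```bash
cat >> h.py <<'E'
def wins(name="top"):
    "brown window centres in the top view, placed on z=.05"
    hsv=cv2.cvtColor(r.capture(name),cv2.COLOR_RGB2HSV)
    m=cv2.inRange(hsv,(3,70,60),(15,200,140)); n,_,s,c=cv2.connectedComponentsWithStats(m)
    return [(c[i].round(1).tolist(),int(s[i,4]),onz(name,c[i],.05).round(4).tolist()) for i in range(1,n) if 60<s[i,4]<250]
E
python3 - <<'E'
from h import *
for w in wins():print(w)
o=r.get_obs();print(o["tcp_pos"],o["orientation"][0],o["q"])
E
```

```text
([273.1, 129.2], 117, [0.7476, -0.1716, 0.05])
([479.9, 135.0], 131, [0.7161, -0.7007, 0.05])
([305.4, 158.0], 155, [0.6682, -0.2516, 0.05])
([401.0, 202.0], 118, [0.5481, -0.4844, 0.05])
([260.7, 191.1], 73, [0.5855, -0.1348, 0.05])
([411.7, 197.1], 77, [0.5599, -0.5122, 0.05])
([487.9, 198.6], 148, [0.5508, -0.7004, 0.05])
([370.3, 220.5], 83, [0.5038, -0.4048, 0.05])
([318.1, 230.4], 81, [0.4826, -0.2744, 0.05])
([492.2, 231.9], 149, [0.468, -0.7006, 0.05])
([341.6, 265.1], 94, [0.3969, -0.3269, 0.05])
([352.1, 266.5], 86, [0.3928, -0.3522, 0.05])
[ 0.43705791 -0.11206419  0.15702859] [-0.99534506 -0.09548864 -0.01304341] [-2.25833000e+01  1.83841878e+00 -2.74566101e+01  6.15037812e+01
 -2.55115425e-02 -2.80648816e+01]
```

Emit:
send_rows(
  moves=[
    [0,0,-0.03,0],
    [0,0,-0.075,0],
    [0,0,-0.115,0],
    [0,0,-0.14,0],
    [0,0,-0.152,0],
  ],
)

```text
time: 10.3
tcp_pos: [0.4428, -0.1126, 0.0134]
orientation: [[-0.995, -0.098, -0.003], [-0.098, 0.995, 0.001], [0.003, 0.002, -1.0]]
contact_force: [0.6, 0.8, 0.2]
finger_gap: 0.0856
gripper_force: 0.0
```

Emit:
send_rows(
  moves=[
    [0,0,0,0],
    [0,0,0,0],
    [0,0,0,0],
    [0,0,0,0],
    [0,0,0,0],
  ],
  gripper=1,
  newtons=60,
)

```text
time: 10.8
tcp_pos: [0.4468, -0.1145, 0.0173]
orientation: [[-0.995, -0.098, 0.005], [-0.098, 0.995, -0.003], [-0.005, -0.003, -1.0]]
contact_force: [-0.0, -1.5, 6.9]
finger_gap: 0.059
gripper_force: 65.6
```

Emit:
send_rows(
  moves=[
    [0,0,0.015,0],
    [0,0,0.05,0],
    [0,0,0.09,0],
    [0,0,0.13,0],
    [0,0,0.14,0],
  ],
)

```text
time: 11.3
tcp_pos: [0.447, -0.1138, 0.1597]
orientation: [[-0.995, -0.099, 0.008], [-0.099, 0.995, -0.002], [-0.008, -0.002, -1.0]]
contact_force: [1.3, -0.6, -3.4]
finger_gap: 0.0594
gripper_force: 65.8
```

Emit:
send_rows(
  moves=[
    [0.015,0.022,0.005,0.6],
    [0.037,0.055,0.005,1.2],
    [0.06,0.09,0.005,1.8],
    [0.083,0.123,0.005,2.4],
    [0.105,0.155,0.005,3.2],
  ],
)

```text
time: 11.8
tcp_pos: [0.5485, 0.0438, 0.1584]
orientation: [[-0.988, -0.155, -0.003], [-0.155, 0.988, 0.001], [0.003, 0.002, -1.0]]
contact_force: [0.4, -0.3, -2.6]
finger_gap: 0.0589
gripper_force: 65.5
```

Emit:
send_rows(
  moves=[
    [0.023,0.034,0,0],
    [0.046,0.068,0,0],
    [0.066,0.1,0,0],
    [0.082,0.126,0,0],
    [0.09,0.138,0,0],
  ],
)

```text
time: 12.3
tcp_pos: [0.6389, 0.1824, 0.1579]
orientation: [[-0.988, -0.156, -0.003], [-0.156, 0.988, 0.001], [0.002, 0.002, -1.0]]
contact_force: [-0.3, -1.5, -4.1]
finger_gap: 0.0588
gripper_force: 70.2
```

Emit:
send_rows(
  moves=[
    [0,0,0,0],
    [0,0,0,0],
    [0,0,0,0],
    [0,0,0,0],
    [0,0,0,0],
  ],
)

```text
time: 12.8
tcp_pos: [0.6388, 0.1788, 0.1601]
orientation: [[-0.988, -0.152, -0.0], [-0.152, 0.988, -0.0], [0.0, -0.0, -1.0]]
contact_force: [-0.2, -0.9, -3.7]
finger_gap: 0.0592
gripper_force: 70.3
```

```bash
python3 - <<'E'
from h import *
for n in("top","side"): cv2.imwrite(f"pics/{n}3.png",r.capture(n)[:,:,::-1])
a=cv2.imread("pics/side3.png")[60:200,150:330];b=cv2.imread("pics/top3.png")[100:280,60:240]
cv2.imwrite("pics/s3c.png",np.hstack([cv2.resize(a,(400,311),interpolation=2),cv2.resize(b,(311,311),interpolation=2)]))
o=r.get_obs();print(o["tcp_pos"],o["orientation"][:2],o["finger_gap"],o["contact_force"])
E
```

```text
[0.63902287 0.17910406 0.16020435] [[-9.88253036e-01 -1.52826446e-01  1.21828687e-04]
 [-1.52826447e-01  9.88253043e-01  3.87218617e-06]] 0.05922276826192862 [ 0.39217196  0.32278177 -3.35924596]
```

View pics/s3c.png

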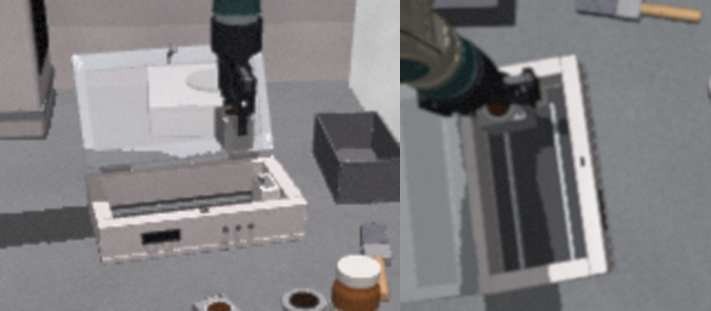

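The cassette is held level above the block end of the lane (crop (237,125)), and the row is clear below. I'll correct the lateral offset and lower it 13 mm short of the block.

Emit:
send_rows(
  moves=[
    [0.006,0.0145,-0.01,0],
    [0.006,0.0145,-0.04,0],
    [0.006,0.0145,-0.08,0],
    [0.006,0.0145,-0.11,0],
    [0.006,0.0145,-0.12,0],
  ],
)

```text
time: 13.4
tcp_pos: [0.6416, 0.1943, 0.0351]
orientation: [[-0.988, -0.154, -0.008], [-0.154, 0.988, -0.001], [0.008, 0.0, -1.0]]
contact_force: [-1.7, -1.0, -3.1]
finger_gap: 0.0594
gripper_force: 70.2
```

Emit:
send_rows(
  moves=[
    [0,0,-0.003,0],
    [0,0,-0.006,0],
    [0,0,-0.009,0],
    [0,0,-0.011,0],
    [0,0,-0.012,0],
  ],
)

```text
time: 13.9
tcp_pos: [0.6462, 0.1944, 0.0294]
orientation: [[-0.988, -0.154, 0.002], [-0.154, 0.988, 0.0], [-0.002, 0.0, -1.0]]
contact_force: [-2.9, 0.8, 4.7]
finger_gap: 0.0589
gripper_force: 70.9
```

Emit:
send_rows(
  moves=[
    [0.002,0.0003,0.001,0],
    [0.004,0.0006,0.001,0],
    [0.006,0.0009,0.001,0],
    [0.008,0.0012,0.001,0],
    [0.009,0.0014,0.001,0],
  ],
)

```text
time: 14.4
tcp_pos: [0.6538, 0.1956, 0.0295]
orientation: [[-0.988, -0.154, -0.001], [-0.154, 0.988, -0.0], [0.001, -0.0, -1.0]]
contact_force: [-5.2, -0.2, 5.0]
finger_gap: 0.059
gripper_force: 70.9
```

Emit:
send_rows(
  moves=[
    [0.001,0.0002,0,0],
    [0.002,0.0003,0,0],
    [0.003,0.0005,0,0],
    [0.004,0.0006,0,0],
    [0.004,0.0006,0,0],
  ],
)

```text
time: 14.9
tcp_pos: [0.6575, 0.1962, 0.0295]
orientation: [[-0.988, -0.154, -0.001], [-0.154, 0.988, -0.0], [0.001, 0.0, -1.0]]
contact_force: [-5.5, -0.0, 5.4]
finger_gap: 0.0591
gripper_force: 71.0
```

Emit:
send_rows(
  moves=[
    [0.001,0.0002,0.0005,0],
    [0.002,0.0003,0.001,0],
    [0.003,0.0005,0.001,0],
    [0.003,0.0005,0.001,0],
    [0.003,0.0005,0.001,0],
  ],
)

```text
time: 15.4
tcp_pos: [0.6574, 0.1962, 0.0295]
orientation: [[-0.988, -0.153, -0.007], [-0.153, 0.988, -0.001], [0.007, -0.0, -1.0]]
contact_force: [-10.3, -1.5, 6.2]
finger_gap: 0.0595
gripper_force: 71.0
```

Emit:
send_rows(
  moves=[
    [0,0,0,0],
    [0,0,0,0],
    [0,0,0.0,0],
    [0,0,0.0,0],
    [0,0,0.01,0],
  ],
  gripper=-1,
)

```text
time: 15.9
tcp_pos: [0.6603, 0.1965, 0.0389]
orientation: [[-0.988, -0.154, -0.002], [-0.154, 0.988, -0.0], [0.002, -0.0, -1.0]]
contact_force: [-0.8, -0.3, 0.3]
finger_gap: 0.0855
gripper_force: 0.0
```

Emit:
send_rows(
  moves=[
    [0,0,0.03,0],
    [0,0,0.06,0],
    [0,0,0.1,0],
    [-0.007,-0.03,0.14,2],
    [-0.014,-0.07,0.15,6],
  ],
)

```text
time: 16.4
tcp_pos: [0.651, 0.128, 0.1972]
orientation: [[-0.965, -0.261, 0.012], [-0.261, 0.965, 0.001], [-0.012, -0.002, -1.0]]
contact_force: [1.1, -1.4, 0.5]
finger_gap: 0.0856
gripper_force: 0.0
```

```bash
python3 - <<'E'
from h import *
o=r.get_obs();print(o["tcp_pos"],o["finger_gap"],np.degrees(np.arctan2(o["orientation"][1][1],o["orientation"][0][1])))
for w in wins():
    if w[2][0]>.35 and -.45<w[2][1]: print(w)
E
```

```text
[0.65100917 0.12797144 0.19716635] 0.08558321834669681 105.15680037410695
([272.9, 129.2], 116, [0.7477, -0.1712, 0.05])
([305.1, 158.0], 140, [0.6684, -0.2509, 0.05])
([260.7, 191.2], 74, [0.5853, -0.1348, 0.05])
([370.3, 220.5], 83, [0.5038, -0.4048, 0.05])
([318.1, 230.5], 80, [0.4824, -0.2743, 0.05])
([341.3, 264.5], 86, [0.3982, -0.3263, 0.05])
([352.1, 266.5], 87, [0.3928, -0.3521, 0.05])
```

Emit:
send_rows(
  moves=[
    [-0.01,-0.043,0,2],
    [-0.02,-0.086,0,4],
    [-0.03,-0.129,0,6],
    [-0.04,-0.172,0,8],
    [-0.05,-0.215,0,10],
  ],
)

```text
time: 16.95
tcp_pos: [0.5968, -0.0899, 0.1907]
orientation: [[-0.907, -0.421, 0.001], [-0.421, 0.907, -0.0], [-0.001, -0.001, -1.0]]
contact_force: [0.9, 0.2, 0.4]
finger_gap: 0.0853
gripper_force: 0.0
```

Emit:
send_rows(
  moves=[
    [-0.007,-0.03,-0.01,0.6],
    [-0.0115,-0.046,-0.04,0.6],
    [-0.0115,-0.047,-0.08,0.6],
    [-0.0115,-0.047,-0.1,0.6],
    [-0.0115,-0.047,-0.105,0.6],
  ],
)

```text
time: 17.45
tcp_pos: [0.5832, -0.1348, 0.0822]
orientation: [[-0.903, -0.429, -0.005], [-0.429, 0.903, 0.002], [0.004, 0.004, -1.0]]
contact_force: [-0.5, -0.4, -0.8]
finger_gap: 0.0853
gripper_force: 0.0
```

Emit:
send_rows(
  moves=[
    [0,0,-0.001,0],
    [0,0,-0.002,0],
    [0,0,-0.002,0],
    [0,0,-0.002,0],
    [0,0,-0.002,0],
  ],
)

```text
time: 17.95
tcp_pos: [0.5864, -0.1354, 0.084]
orientation: [[-0.903, -0.43, 0.002], [-0.43, 0.903, -0.001], [-0.001, -0.001, -1.0]]
contact_force: [0.4, 0.8, -0.1]
finger_gap: 0.0855
gripper_force: 0.0
```

Aligned over A at (.586,-.135), tool y 115.5°. Descending to grip.

Emit:
send_rows(
  moves=[
    [-0.001,0,-0.015,0.3],
    [-0.001,0,-0.04,0.3],
    [-0.001,0,-0.058,0.3],
    [-0.001,0,-0.065,0.3],
    [-0.001,0,-0.068,0.3],
  ],
)

```text
time: 18.45
tcp_pos: [0.5842, -0.1351, 0.0144]
orientation: [[-0.901, -0.434, -0.001], [-0.434, 0.901, 0.0], [0.001, 0.001, -1.0]]
contact_force: [-0.2, 0.2, 0.4]
finger_gap: 0.0854
gripper_force: 0.0
```

Emit:
send_rows(
  moves=[
    [0,0,0,0],
    [0,0,0,0],
    [0,0,0,0],
    [0,0,0,0],
    [0,0,0,0],
  ],
  gripper=1,
)

```text
time: 18.95
tcp_pos: [0.5861, -0.1357, 0.0165]
orientation: [[-0.901, -0.434, 0.003], [-0.434, 0.901, -0.001], [-0.002, -0.002, -1.0]]
contact_force: [-0.1, 0.1, 6.2]
finger_gap: 0.059
gripper_force: 66.6
```

Emit:
send_rows(
  moves=[
    [0,0,0.015,0],
    [0,0,0.05,0],
    [0,0,0.09,0],
    [0,0,0.13,0],
    [0,0,0.14,0],
  ],
)

```text
time: 19.45
tcp_pos: [0.5875, -0.1363, 0.1605]
orientation: [[-0.901, -0.434, 0.008], [-0.434, 0.901, -0.003], [-0.006, -0.006, -1.0]]
contact_force: [0.7, 0.1, -2.1]
finger_gap: 0.0596
gripper_force: 66.0
```

Emit:
send_rows(
  moves=[
    [0.001,0.025,0.005,-2],
    [0.003,0.065,0.005,-4.5],
    [0.004,0.105,0.005,-8],
    [0.005,0.145,0.005,-12],
    [0.006,0.185,0.005,-14],
  ],
)

```text
time: 19.95
tcp_pos: [0.589, 0.0511, 0.1586]
orientation: [[-0.98, -0.201, -0.003], [-0.201, 0.98, -0.0], [0.003, 0.001, -1.0]]
contact_force: [0.7, -0.3, -3.1]
finger_gap: 0.0591
gripper_force: 65.6
```

Emit:
send_rows(
  moves=[
    [0.001,0.04,0,-1],
    [0.002,0.08,0,-2],
    [0.003,0.11,0,-2.9],
    [0.004,0.13,0,-2.9],
    [0.004,0.137,0,-2.9],
  ],
)

```text
time: 20.45
tcp_pos: [0.5933, 0.1885, 0.1585]
orientation: [[-0.988, -0.156, -0.003], [-0.156, 0.988, -0.0], [0.003, 0.0, -1.0]]
contact_force: [-0.1, -0.6, -2.6]
finger_gap: 0.0592
gripper_force: 65.7
```

Emit:
send_rows(
  moves=[
    [0,0,-0.005,0],
    [0,0,-0.01,0],
    [0,0,-0.02,0],
    [0,0,-0.025,0],
    [0,0,-0.025,0],
  ],
)

```text
time: 20.95
tcp_pos: [0.5935, 0.1856, 0.1332]
orientation: [[-0.988, -0.152, -0.003], [-0.152, 0.988, -0.001], [0.003, -0.0, -1.0]]
contact_force: [-0.3, -0.5, -3.2]
finger_gap: 0.0589
gripper_force: 65.7
```

Emit:
send_rows(
  moves=[
    [0,0,-0.02,0],
    [0,0,-0.05,0],
    [0,0,-0.075,0],
    [0,0,-0.09,0],
    [0,0,-0.096,0],
  ],
)

```text
time: 21.45
tcp_pos: [0.5934, 0.1861, 0.0372]
orientation: [[-0.988, -0.153, -0.003], [-0.153, 0.988, -0.001], [0.003, -0.0, -1.0]]
contact_force: [-0.7, 0.4, -2.5]
finger_gap: 0.0592
gripper_force: 65.8
```

Emit:
send_rows(
  moves=[
    [0,0,-0.003,0],
    [0,0,-0.006,0],
    [0,0,-0.008,0],
    [0.001,0,-0.009,0],
    [0.002,0.0003,-0.009,0],
  ],
)

```text
time: 21.95
tcp_pos: [0.5971, 0.1871, 0.0305]
orientation: [[-0.988, -0.154, 0.001], [-0.154, 0.988, 0.0], [-0.001, -0.0, -1.0]]
contact_force: [1.1, 0.5, -2.5]
finger_gap: 0.0589
gripper_force: 65.8
```

Emit:
send_rows(
  moves=[
    [0.002,0.0003,0,0],
    [0.004,0.0006,0,0],
    [0.006,0.0009,0,0],
    [0.008,0.0012,0,0],
    [0.009,0.0014,0,0],
  ],
)

```text
time: 22.45
tcp_pos: [0.606, 0.1884, 0.03]
orientation: [[-0.988, -0.154, 0.0], [-0.154, 0.988, 0.0], [-0.0, -0.0, -1.0]]
contact_force: [-0.5, -0.2, -2.4]
finger_gap: 0.0591
gripper_force: 65.8
```

Emit:
send_rows(
  moves=[
    [0,0,-0.001,0],
    [0,0,-0.002,0],
    [0,0,-0.002,0],
    [0.001,0.0002,-0.002,0],
    [0.002,0.0003,-0.002,0],
  ],
)

```text
time: 22.95
tcp_pos: [0.606, 0.1885, 0.0286]
orientation: [[-0.988, -0.154, -0.003], [-0.154, 0.988, -0.001], [0.003, -0.0, -1.0]]
contact_force: [-6.4, -1.1, 9.3]
finger_gap: 0.0592
gripper_force: 66.8
```

Emit:
send_rows(
  moves=[
    [0.001,0.0002,0,0],
    [0.002,0.0003,0,0],
    [0.003,0.0005,0,0],
    [0.004,0.0006,0,0],
    [0.004,0.0006,0,0],
  ],
)

```text
time: 23.45
tcp_pos: [0.6072, 0.1887, 0.0286]
orientation: [[-0.988, -0.154, -0.008], [-0.154, 0.988, -0.001], [0.008, -0.0, -1.0]]
contact_force: [-9.4, -1.3, 9.8]
finger_gap: 0.0589
gripper_force: 67.5
```

Emit:
send_rows(
  moves=[
    [0.001,0.0002,0.0005,0],
    [0.002,0.0003,0.001,0],
    [0.003,0.0005,0.001,0],
    [0.003,0.0005,0.001,0],
    [0.003,0.0005,0.001,0],
  ],
)

```text
time: 23.95
tcp_pos: [0.6103, 0.1894, 0.0286]
orientation: [[-0.988, -0.155, -0.008], [-0.155, 0.988, -0.001], [0.008, 0.0, -1.0]]
contact_force: [-9.6, -0.7, 7.4]
finger_gap: 0.0593
gripper_force: 66.9
```

Emit:
send_rows(
  moves=[
    [0,0,0,0],
    [0,0,0,0],
    [0,0,0.0,0],
    [0,0,0.0,0],
    [0,0,0.01,0],
  ],
  gripper=-1,
)

```text
time: 24.45
tcp_pos: [0.6136, 0.1895, 0.0379]
orientation: [[-0.988, -0.154, -0.003], [-0.153, 0.988, -0.001], [0.003, -0.0, -1.0]]
contact_force: [0.5, 0.8, -0.1]
finger_gap: 0.0859
gripper_force: 0.0
```

Emit:
send_rows(
  moves=[
    [0,0,0.03,0],
    [0,0,0.06,0],
    [0,0,0.1,0],
    [-0.004,-0.03,0.14,-1],
    [-0.01,-0.07,0.15,-3],
  ],
)

```text
time: 24.95
tcp_pos: [0.6087, 0.1208, 0.1959]
orientation: [[-0.995, -0.104, 0.012], [-0.104, 0.995, 0.001], [-0.012, 0.0, -1.0]]
contact_force: [1.3, -0.2, 0.6]
finger_gap: 0.0852
gripper_force: 0.0
```

```bash
python3 - <<'E'
from h import *
o=r.get_obs();print(o["tcp_pos"],o["finger_gap"],np.degrees(np.arctan2(o["orientation"][1][1],o["orientation"][0][1])))
for w in wins():
    if w[2][0]>.35 and -.45<w[2][1]: print(w)
E
```

```text
[0.60874646 0.12084913 0.19591868] 0.08523178747866975 95.95830258956354
([359.0, 74.7], 69, [0.8914, -0.404, 0.05])
([272.9, 129.3], 121, [0.7474, -0.1712, 0.05])
([305.1, 158.1], 141, [0.6681, -0.2508, 0.05])
([370.3, 220.5], 82, [0.5039, -0.4048, 0.05])
([318.1, 230.4], 81, [0.4826, -0.2744, 0.05])
([341.4, 264.4], 86, [0.3985, -0.3265, 0.05])
([352.0, 266.4], 86, [0.393, -0.352, 0.05])
```

Emit:
send_rows(
  moves=[
    [-0.008,-0.043,0,-1.2],
    [-0.016,-0.088,0,-2.4],
    [-0.025,-0.133,0,-3.6],
    [-0.033,-0.178,0,-4.8],
    [-0.042,-0.223,0,-6],
  ],
)

```text
time: 25.5
tcp_pos: [0.5623, -0.1049, 0.1897]
orientation: [[-1.0, 0.004, 0.001], [0.004, 1.0, -0.0], [-0.001, -0.0, -1.0]]
contact_force: [1.3, -0.8, -0.2]
finger_gap: 0.0853
gripper_force: 0.0
```

Emit:
send_rows(
  moves=[
    [-0.009,-0.045,0,-1.7],
    [-0.018,-0.09,0,-3.4],
    [-0.027,-0.135,0,-5],
    [-0.036,-0.18,0,-6.7],
    [-0.045,-0.225,0,-8.7],
  ],
)

```text
time: 26.0
tcp_pos: [0.5172, -0.3301, 0.1896]
orientation: [[-0.988, 0.156, 0.001], [0.156, 0.988, -0.0], [-0.001, -0.0, -1.0]]
contact_force: [0.6, -0.5, -0.6]
finger_gap: 0.0857
gripper_force: 0.0
```

Emit:
send_rows(
  moves=[
    [-0.006,-0.035,-0.01,0],
    [-0.0125,-0.06,-0.03,0],
    [-0.0125,-0.075,-0.07,0],
    [-0.0125,-0.076,-0.1,0],
    [-0.0125,-0.076,-0.107,0],
  ],
)

```text
time: 26.5
tcp_pos: [0.5025, -0.4026, 0.078]
orientation: [[-0.988, 0.155, -0.005], [0.155, 0.988, 0.005], [0.006, 0.004, -1.0]]
contact_force: [-1.6, 0.9, -0.2]
finger_gap: 0.085
gripper_force: 0.0
```

Emit:
send_rows(
  moves=[
    [0,0,0,0],
    [0,0,0,0],
    [0,0,0,0],
    [0,0,0,0],
    [0,0,0,0],
  ],
)

```text
time: 27.0
tcp_pos: [0.5059, -0.4045, 0.0834]
orientation: [[-0.988, 0.154, 0.002], [0.154, 0.988, -0.002], [-0.002, -0.001, -1.0]]
contact_force: [0.7, 0.0, 0.7]
finger_gap: 0.0852
gripper_force: 0.0
```

```bash
python3 - <<'E'
from h import *
o=r.get_obs();print(o["tcp_pos"],o["finger_gap"],np.degrees(np.arctan2(o["orientation"][1][1],o["orientation"][0][1])))
for n in("top","side"): cv2.imwrite(f"pics/{n}4.png",r.capture(n)[:,:,::-1])
a=cv2.imread("pics/side4.png")[210:310,180:300];b=cv2.imread("pics/top4.png")[120:280,70:190]
cv2.imwrite("pics/c4.png",np.hstack([cv2.resize(a,(400,333),interpolation=2),cv2.resize(b,(250,333),interpolation=2)]))
print([w for w in wins("top") if w[2][1]>0])
E
```

```text
[ 0.50592989 -0.40453466  0.08339315] 0.08516015567792588 81.16255886637903
[([129.4, 166.4], 74, [0.6592, 0.2005, 0.05]), ([131.5, 184.2], 74, [0.6123, 0.1937, 0.05])]
```

View pics/c4.png

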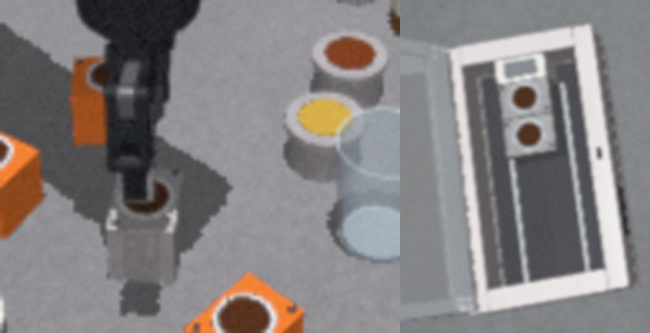

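The gripper straddles cassette C. In the bay, two cassettes stand on the lane against the block, with windows at top (129,166) and (131,184), about 47 mm apart. Gripping C.

Emit:
send_rows(
  moves=[
    [-0.0015,0,-0.015,0],
    [-0.0015,0,-0.04,0],
    [-0.0015,0,-0.058,0],
    [-0.0015,0,-0.065,0],
    [-0.0015,0,-0.068,0],
  ],
)

```text
time: 27.65
tcp_pos: [0.5026, -0.4033, 0.0122]
orientation: [[-0.988, 0.154, -0.002], [0.154, 0.988, 0.002], [0.002, 0.002, -1.0]]
contact_force: [-0.0, -0.2, 0.6]
finger_gap: 0.0853
gripper_force: 0.0
```

Emit:
send_rows(
  moves=[
    [0,0,0,0],
    [0,0,0,0],
    [0,0,0,0],
    [0,0,0,0],
    [0,0,0,0],
  ],
  gripper=1,
)

```text
time: 28.15
tcp_pos: [0.5045, -0.405, 0.0152]
orientation: [[-0.988, 0.154, 0.002], [0.154, 0.988, -0.002], [-0.002, -0.001, -1.0]]
contact_force: [1.0, 0.4, 3.8]
finger_gap: 0.0594
gripper_force: 65.7
```

Emit:
send_rows(
  moves=[
    [0,0,0.015,0],
    [0,0,0.05,0],
    [0,0,0.09,0],
    [0,0,0.13,0],
    [0,0,0.14,0],
  ],
)

```text
time: 28.65
tcp_pos: [0.506, -0.4064, 0.1601]
orientation: [[-0.988, 0.154, 0.006], [0.154, 0.988, -0.006], [-0.007, -0.005, -1.0]]
contact_force: [1.4, -0.2, -2.2]
finger_gap: 0.0592
gripper_force: 65.5
```

Emit:
send_rows(
  moves=[
    [0.002,0.025,0.005,1],
    [0.005,0.065,0.005,2],
    [0.008,0.107,0.005,3.5],
    [0.012,0.15,0.005,5],
    [0.015,0.193,0.005,6.5],
  ],
)

```text
time: 29.15
tcp_pos: [0.5175, -0.2091, 0.1579]
orientation: [[-0.999, 0.041, -0.002], [0.041, 0.999, 0.001], [0.002, 0.001, -1.0]]
contact_force: [1.3, -0.2, -3.3]
finger_gap: 0.0595
gripper_force: 65.5
```

Emit:
send_rows(
  moves=[
    [0.003,0.043,0,1.3],
    [0.006,0.086,0,2.6],
    [0.01,0.129,0,4],
    [0.013,0.172,0,5.3],
    [0.017,0.215,0,6.6],
  ],
)

```text
time: 29.65
tcp_pos: [0.5342, 0.0056, 0.158]
orientation: [[-0.997, -0.075, -0.002], [-0.075, 0.997, 0.0], [0.002, 0.0, -1.0]]
contact_force: [0.3, -0.2, -2.7]
finger_gap: 0.0592
gripper_force: 65.6
```

Emit:
send_rows(
  moves=[
    [0.003,0.043,0,1.3],
    [0.006,0.086,0,2.6],
    [0.009,0.129,0,3.8],
    [0.012,0.16,0,4.5],
    [0.013,0.176,0,4.5],
  ],
)

```text
time: 30.15
tcp_pos: [0.5475, 0.1822, 0.1579]
orientation: [[-0.988, -0.155, -0.002], [-0.155, 0.988, -0.0], [0.002, 0.0, -1.0]]
contact_force: [-0.6, -0.4, -2.4]
finger_gap: 0.059
gripper_force: 65.5
```

Emit:
send_rows(
  moves=[
    [0,0,-0.005,0],
    [0,0,-0.015,0],
    [0,0,-0.025,0],
    [0,0,-0.03,0],
    [0,0,-0.03,0],
  ],
)

```text
time: 30.65
tcp_pos: [0.5474, 0.1785, 0.1273]
orientation: [[-0.989, -0.15, -0.003], [-0.15, 0.989, -0.001], [0.003, -0.0, -1.0]]
contact_force: [-0.3, -0.1, -2.1]
finger_gap: 0.0591
gripper_force: 65.5
```

Emit:
send_rows(
  moves=[
    [0,0,-0.02,0.2],
    [0,0,-0.05,0.2],
    [0,0,-0.072,0.2],
    [0,0,-0.086,0.2],
    [0,0,-0.092,0.2],
  ],
)

```text
time: 31.15
tcp_pos: [0.5478, 0.1792, 0.0357]
orientation: [[-0.988, -0.155, -0.002], [-0.155, 0.988, -0.001], [0.002, -0.0, -1.0]]
contact_force: [-0.8, -0.5, -1.9]
finger_gap: 0.0593
gripper_force: 65.5
```

Emit:
send_rows(
  moves=[
    [0,0,-0.003,0],
    [0,0,-0.006,0],
    [0,0,-0.008,0],
    [0,0,-0.009,0],
    [0,0,-0.009,0],
  ],
)

```text
time: 31.65
tcp_pos: [0.5489, 0.1799, 0.0284]
orientation: [[-0.988, -0.155, 0.001], [-0.155, 0.988, 0.0], [-0.001, 0.0, -1.0]]
contact_force: [-0.2, -1.1, -2.7]
finger_gap: 0.0591
gripper_force: 65.5
```

Emit:
send_rows(
  moves=[
    [0.002,0.0003,-0.0005,0],
    [0.004,0.0006,-0.001,0],
    [0.006,0.0009,-0.001,0],
    [0.008,0.0012,-0.001,0],
    [0.01,0.0015,-0.001,0],
  ],
)

```text
time: 32.15
tcp_pos: [0.558, 0.1813, 0.0272]
orientation: [[-0.988, -0.156, -0.001], [-0.156, 0.988, -0.0], [0.001, 0.0, -1.0]]
contact_force: [-3.9, -1.4, 3.5]
finger_gap: 0.0592
gripper_force: 66.1
```

Emit:
send_rows(
  moves=[
    [0.001,0.0002,0,0],
    [0.002,0.0003,0,0],
    [0.003,0.0005,0,0],
    [0.004,0.0006,0,0],
    [0.005,0.0008,0,0],
  ],
)

```text
time: 32.65
tcp_pos: [0.5602, 0.1816, 0.0273]
orientation: [[-0.988, -0.156, -0.007], [-0.155, 0.988, -0.001], [0.007, -0.0, -1.0]]
contact_force: [-11.8, -1.8, 14.2]
finger_gap: 0.0591
gripper_force: 67.1
```

Emit:
send_rows(
  moves=[
    [0.001,0.0002,0,0],
    [0.002,0.0003,0,0],
    [0.003,0.0005,0,0],
    [0.003,0.0005,0,0],
    [0.003,0.0005,0,0],
  ],
)

```text
time: 33.15
tcp_pos: [0.565, 0.1824, 0.0272]
orientation: [[-0.988, -0.156, -0.003], [-0.156, 0.988, -0.001], [0.003, -0.0, -1.0]]
contact_force: [-8.5, -1.8, 7.8]
finger_gap: 0.0592
gripper_force: 66.6
```

Emit:
send_rows(
  moves=[
    [0.001,0.0002,0.0005,0],
    [0.002,0.0003,0.001,0],
    [0.003,0.0005,0.001,0],
    [0.004,0.0006,0.001,0],
    [0.004,0.0006,0.001,0],
  ],
)

```text
time: 33.65
tcp_pos: [0.5649, 0.1824, 0.0272]
orientation: [[-0.988, -0.156, -0.011], [-0.156, 0.988, -0.002], [0.011, -0.0, -1.0]]
contact_force: [-14.7, -2.0, 11.0]
finger_gap: 0.0596
gripper_force: 66.9
```

Emit:
send_rows(
  moves=[
    [0,0,0,0],
    [0,0,0,0],
    [0,0,0.0,0],
    [0,0,0.0,0],
    [0,0,0.01,0],
  ],
  gripper=-1,
)

```text
time: 34.15
tcp_pos: [0.5699, 0.183, 0.037]
orientation: [[-0.988, -0.155, -0.002], [-0.155, 0.988, -0.0], [0.002, -0.0, -1.0]]
contact_force: [-0.9, -0.5, 0.5]
finger_gap: 0.085
gripper_force: 0.0
```

Emit:
send_rows(
  moves=[
    [0,0,0.02,0],
    [0,0,0.05,0],
    [-0.02,-0.005,0.07,0],
    [-0.05,-0.01,0.07,0],
    [-0.07,-0.011,0.07,0],
  ],
)

```text
time: 34.65
tcp_pos: [0.5003, 0.172, 0.1097]
orientation: [[-0.988, -0.155, 0.002], [-0.155, 0.988, 0.0], [-0.002, 0.0, -1.0]]
contact_force: [-0.3, -0.3, -0.1]
finger_gap: 0.0854
gripper_force: 0.0
```

Emit:
send_rows(
  moves=[
    [-0.02,-0.003,0,0],
    [-0.04,-0.006,0,0],
    [-0.05,-0.008,0,0],
    [-0.05,-0.008,0,0],
    [-0.05,-0.008,0,0],
  ],
  gripper=1,
)

```text
time: 35.15
tcp_pos: [0.4519, 0.1644, 0.1086]
orientation: [[-0.988, -0.155, 0.002], [-0.155, 0.988, 0.0], [-0.002, 0.0, -1.0]]
contact_force: [-0.1, 0.4, -0.4]
finger_gap: 0.0128
gripper_force: 0.0
```

```bash
python3 - <<'E'
from h import *
o=r.get_obs();print(o["tcp_pos"],o["finger_gap"])
cv2.imwrite("pics/t5.png",r.capture("top")[:,:,::-1]);crop("pics/t5.png","pics/t5c.png",90,125,90,140,4)
W=[w[0] for w in wins("top") if w[2][1]>0]
for w in W: print(w,onz("top",w,.062))
E
```

```text
[0.45193613 0.16442083 0.10863181] 0.012764393043699291
[126.9, 167.0] [0.6547098  0.20262391 0.062     ]
[131.5, 184.1] [0.61014577 0.18965627 0.062     ]
[133.8, 202.2] [0.56389764 0.18259319 0.062     ]
```

View pics/t5c.png

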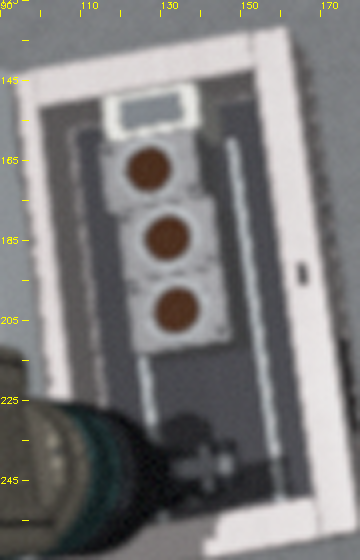

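Windows at top (127,167), (131.5,184) and (134,202). The row is butted, but the first cassette was knocked about 6 mm toward the hinge side. I'll re-grip it to centre it on the lane.

Emit:
send_rows(
  moves=[
    [0.03,0.005,0.01,0],
    [0.075,0.012,0.01,0],
    [0.12,0.019,0.01,0],
    [0.165,0.026,0.01,0],
    [0.195,0.03,0.01,0],
  ],
  gripper=-1,
)

```text
time: 35.75
tcp_pos: [0.6501, 0.1947, 0.1178]
orientation: [[-0.988, -0.155, 0.003], [-0.155, 0.988, 0.001], [-0.003, 0.0, -1.0]]
contact_force: [-0.4, 0.7, -0.5]
finger_gap: 0.0724
gripper_force: 0.0
```

Emit:
send_rows(
  moves=[
    [0.01,0.002,0,0],
    [0.01,0.002,0,0],
    [0.01,0.002,-0.01,0],
    [0.01,0.002,-0.02,0],
    [0.01,0.002,-0.02,0],
  ],
)

```text
time: 36.25
tcp_pos: [0.6523, 0.1957, 0.0953]
orientation: [[-0.988, -0.156, -0.005], [-0.156, 0.988, -0.001], [0.006, -0.0, -1.0]]
contact_force: [-0.9, -0.5, -0.1]
finger_gap: 0.0856
gripper_force: 0.0
```

Emit:
send_rows(
  moves=[
    [0,0,-0.02,0],
    [0,0,-0.04,0],
    [0,0,-0.056,0],
    [0,0,-0.064,0],
    [0,0,-0.066,0],
  ],
)

```text
time: 36.75
tcp_pos: [0.6543, 0.196, 0.0306]
orientation: [[-0.988, -0.155, -0.003], [-0.155, 0.988, -0.001], [0.003, -0.0, -1.0]]
contact_force: [0.3, -0.5, 0.2]
finger_gap: 0.0854
gripper_force: 0.0
```

Emit:
send_rows(
  moves=[
    [0,0,0,0],
    [0,0,0,0],
    [0,0,0,0],
    [0,0,0,0],
    [0,0,0,0],
  ],
  gripper=1,
  newtons=40,
)

```text
time: 37.25
tcp_pos: [0.6563, 0.1981, 0.0339]
orientation: [[-0.988, -0.156, 0.002], [-0.156, 0.988, 0.004], [-0.002, 0.004, -1.0]]
contact_force: [-3.0, 5.5, 5.7]
finger_gap: 0.0593
gripper_force: 47.8
```

Emit:
send_rows(
  moves=[
    [0,0,0,0],
    [0,0,0,0],
    [0,0,0,0],
    [0,0,0,0],
    [0,0,0.01,0],
  ],
  gripper=-1,
)

```text
time: 37.75
tcp_pos: [0.6541, 0.1955, 0.0405]
orientation: [[-0.988, -0.155, -0.004], [-0.155, 0.988, -0.001], [0.004, -0.001, -1.0]]
contact_force: [0.4, 0.4, -0.4]
finger_gap: 0.0856
gripper_force: 0.0
```

Emit:
send_rows(
  moves=[
    [0,0,0.02,0],
    [0,0,0.05,0],
    [-0.03,-0.005,0.07,0],
    [-0.075,-0.012,0.07,0],
    [-0.12,-0.018,0.07,0],
  ],
)

```text
time: 38.25
tcp_pos: [0.5362, 0.1781, 0.1139]
orientation: [[-0.988, -0.155, 0.004], [-0.155, 0.988, 0.001], [-0.004, -0.0, -1.0]]
contact_force: [0.3, -0.7, 0.5]
finger_gap: 0.085
gripper_force: 0.0
```

Emit:
send_rows(
  moves=[
    [-0.04,-0.006,0,0],
    [-0.07,-0.011,0,0],
    [-0.08,-0.012,0,0],
    [-0.08,-0.012,0,0],
    [-0.08,-0.012,0,0],
  ],
  gripper=1,
)

```text
time: 38.75
tcp_pos: [0.4578, 0.1666, 0.1129]
orientation: [[-0.988, -0.155, 0.003], [-0.155, 0.988, 0.001], [-0.003, 0.0, -1.0]]
contact_force: [-0.6, -0.3, 0.6]
finger_gap: 0.0122
gripper_force: 0.0
```

```bash
python3 - <<'E'
from h import *
o=r.get_obs();print(o["tcp_pos"],o["finger_gap"])
cv2.imwrite("pics/t6.png",r.capture("top")[:,:,::-1]);crop("pics/t6.png","pics/t6c.png",100,135,70,90,6)
for w in [w[0] for w in wins("top") if w[2][1]>0]:
    d=onz("top",w,.062)[:2]-[.5695,.182]; print(w,d@[.988,.153],d@[-.153,.988])
E
```

```text
[0.45781572 0.16656286 0.11292119] 0.012209763527782221
[128.8, 166.5] 0.08775804446329091 0.0024118969980494714
[131.5, 184.1] 0.04132943054725128 0.0013455931281773645
[133.8, 202.1] -0.005193748762391494 0.001411321252786819
```

View pics/t6c.png

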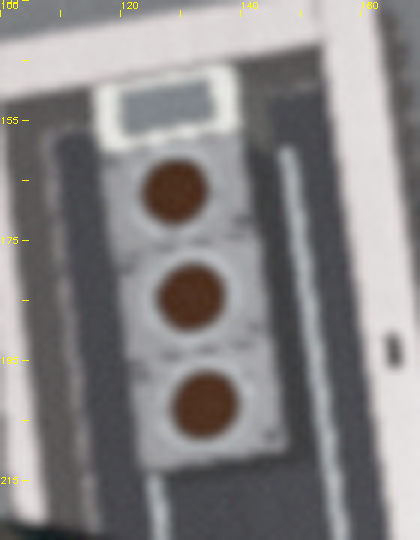

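The row is now straight, with windows at x=.088, .041 and −.005 and y within 1 mm. I'll push it tight from behind with the shut fingers.

Emit:
send_rows(
  moves=[
    [0.03,0.004,0,0],
    [0.03,0.004,-0.02,0],
    [0.03,0.004,-0.05,0],
    [0.03,0.004,-0.075,0],
    [0.03,0.004,-0.085,0],
  ],
)

```text
time: 39.35
tcp_pos: [0.4851, 0.1699, 0.0245]
orientation: [[-0.988, -0.155, -0.004], [-0.155, 0.988, -0.001], [0.004, -0.0, -1.0]]
contact_force: [-0.8, 0.1, 0.4]
finger_gap: -0.0001
gripper_force: 0.0
```

Emit:
send_rows(
  moves=[
    [0.006,0.001,0,0],
    [0.014,0.002,0,0],
    [0.022,0.0033,0,0],
    [0.027,0.004,0,0],
    [0.03,0.0045,0,0],
  ],
)

```text
time: 39.85
tcp_pos: [0.5176, 0.1751, 0.0281]
orientation: [[-0.988, -0.155, 0.003], [-0.155, 0.988, 0.001], [-0.003, 0.0, -1.0]]
contact_force: [-0.7, 0.5, 0.4]
finger_gap: 0.0001
gripper_force: 0.0
```

Emit:
send_rows(
  moves=[
    [0.002,0.0003,0,0],
    [0.004,0.0006,0,0],
    [0.006,0.0009,0,0],
    [0.008,0.0012,0,0],
    [0.01,0.0015,0,0],
  ],
)

```text
time: 40.35
tcp_pos: [0.5256, 0.1762, 0.0269]
orientation: [[-0.988, -0.155, -0.0], [-0.155, 0.988, -0.0], [0.0, -0.0, -1.0]]
contact_force: [-0.1, 0.2, 0.4]
finger_gap: -0.0002
gripper_force: 0.0
```

Emit:
send_rows(
  moves=[
    [0.001,0.0002,0,0],
    [0.003,0.0005,0,0],
    [0.005,0.0008,0,0],
    [0.007,0.0011,0,0],
    [0.008,0.0012,0,0],
  ],
)

```text
time: 40.85
tcp_pos: [0.5312, 0.177, 0.0266]
orientation: [[-0.988, -0.155, -0.005], [-0.155, 0.988, -0.001], [0.005, -0.0, -1.0]]
contact_force: [-7.2, -1.6, 5.6]
finger_gap: 0.0002
gripper_force: 3.5
```

Emit:
send_rows(
  moves=[
    [0.001,0.0002,0,0],
    [0.002,0.0003,0,0],
    [0.003,0.0005,0,0],
    [0.004,0.0006,0,0],
    [0.004,0.0006,0,0],
  ],
)

```text
time: 41.35
tcp_pos: [0.5311, 0.1769, 0.0262]
orientation: [[-0.988, -0.156, -0.012], [-0.156, 0.988, -0.002], [0.013, -0.0, -1.0]]
contact_force: [-12.8, -2.4, 12.2]
finger_gap: -0.0
gripper_force: 6.9
```

The row took 13 N without moving, so it is tight. Backing off, going up and round behind the lid, and turning back so that tool y lies along the hinge.

Emit:
send_rows(
  moves=[
    [-0.012,-0.002,0,0],
    [-0.03,-0.005,0,0],
    [-0.03,-0.005,0.04,0],
    [-0.03,-0.005,0.085,0],
    [-0.03,-0.005,0.13,0],
  ],
)

```text
time: 41.85
tcp_pos: [0.5073, 0.1729, 0.158]
orientation: [[-0.988, -0.155, -0.0], [-0.155, 0.988, 0.0], [0.0, 0.0, -1.0]]
contact_force: [1.0, 0.5, -0.3]
finger_gap: -0.0001
gripper_force: 0.0
```

Emit:
send_rows(
  moves=[
    [0,0,0.05,-8],
    [0,0,0.1,-16],
    [0.003,0.02,0.14,-24],
    [0.01,0.06,0.155,-32],
    [0.017,0.105,0.155,-40],
  ],
)

```text
time: 42.35
tcp_pos: [0.5274, 0.2793, 0.317]
orientation: [[-0.852, 0.523, 0.01], [0.523, 0.852, 0.003], [-0.006, 0.008, -1.0]]
contact_force: [0.6, 0.0, -0.6]
finger_gap: -0.0001
gripper_force: 0.0
```

Emit:
send_rows(
  moves=[
    [0.007,0.045,0,-8],
    [0.014,0.09,0,-16],
    [0.0185,0.115,0,-24],
    [0.0185,0.115,0,-32],
    [0.0185,0.115,0,-40],
  ],
)

```text
time: 42.85
tcp_pos: [0.5434, 0.3945, 0.3113]
orientation: [[-0.321, 0.947, 0.0], [0.947, 0.321, 0.0], [0.0, 0.0, -1.0]]
contact_force: [0.3, -1.1, 0.1]
finger_gap: -0.0002
gripper_force: 0.0
```

Emit:
send_rows(
  moves=[
    [0,0,0,-8],
    [0,0,-0.01,-10],
    [0,0,-0.02,-10],
    [0,0,-0.03,-10],
    [0,0,-0.03,-10],
  ],
)

```text
time: 43.35
tcp_pos: [0.5422, 0.3923, 0.2794]
orientation: [[-0.156, 0.988, -0.003], [0.988, 0.156, -0.002], [-0.001, -0.004, -1.0]]
contact_force: [0.2, 0.3, -0.7]
finger_gap: 0.0
gripper_force: 0.0
```

Emit:
send_rows(
  moves=[
    [0,0,-0.01,0],
    [0,0,-0.03,0],
    [0,0,-0.055,0],
    [0,0,-0.07,0],
    [0,0,-0.074,0],
  ],
)

```text
time: 43.85
tcp_pos: [0.5419, 0.3922, 0.2053]
orientation: [[-0.155, 0.988, -0.004], [0.988, 0.155, -0.002], [-0.002, -0.004, -1.0]]
contact_force: [-1.0, -0.1, 0.5]
finger_gap: 0.0
gripper_force: 0.0
```

```bash
python3 - <<'E'
from lid import hand
import numpy as np
h=lambda t:hand(t)+[.5696,.1812,0]
ths=[2.1,2.06,2.0]+list(np.arange(1.93,.3,-.07))+[.27,.21,.16,.12,.09,.06]
print(h(2.1).round(4),h(0).round(4),len(ths))
for i in range(0,len(ths)-1,5):
    print(round(ths[i],2),[[*map(float,np.round(h(t)-h(ths[i]),4)),0] for t in ths[i+1:i+6]],h(ths[min(i+5,len(ths)-1)]).round(4))
E
```

```text
[0.5404 0.3687 0.2095] [0.5814 0.1055 0.086 ] 33
2.1 [[0.001, -0.0061, 0.0031, 0], [0.0024, -0.0155, 0.0073, 0], [0.0042, -0.0268, 0.0116, 0], [0.006, -0.0385, 0.0152, 0], [0.0079, -0.0504, 0.0181, 0]] [0.5482 0.3184 0.2275]
1.79 [[0.0019, -0.0121, 0.0022, 0], [0.0038, -0.0244, 0.0037, 0], [0.0057, -0.0367, 0.0044, 0], [0.0074, -0.0474, 0.0044, 0], [0.009, -0.0577, 0.0037, 0]] [0.5572 0.2606 0.2312]
1.44 [[0.0016, -0.0103, -0.0015, 0], [0.0032, -0.0204, -0.0036, 0], [0.0047, -0.0304, -0.0065, 0], [0.0063, -0.0401, -0.0101, 0], [0.0077, -0.0496, -0.0144, 0]] [0.565  0.211  0.2168]
1.09 [[0.0014, -0.0092, -0.0049, 0], [0.0028, -0.018, -0.0105, 0], [0.0041, -0.0263, -0.0167, 0], [0.0053, -0.0343, -0.0234, 0], [0.0065, -0.0417, -0.0307, 0]] [0.5715 0.1693 0.1861]
0.74 [[0.0011, -0.0069, -0.0078, 0], [0.0021, -0.0133, -0.0161, 0], [0.003, -0.0191, -0.0248, 0], [0.0038, -0.0243, -0.0339, 0], [0.0046, -0.0293, -0.0432, 0]] [0.576  0.14   0.1429]
0.39 [[0.0012, -0.0076, -0.0085, 0], [0.002, -0.0127, -0.0151, 0], [0.0029, -0.0184, -0.0235, 0], [0.0036, -0.0228, -0.0309, 0], [0.0041, -0.0261, -0.0371, 0]] [0.5801 0.1139 0.1058]
0.12 [[0.0004, -0.0023, -0.0048, 0], [0.0007, -0.0045, -0.0097, 0]] [0.5808 0.1094 0.0961]
```

Emit:
send_rows(
  moves=[
    [0,-0.007,0.002,0],
    [0,-0.013,0.003,0],
    [0,-0.017,0.004,0],
    [0,-0.02,0.004,0],
    [0,-0.023,0.004,0],
  ],
)

```text
time: 44.35
tcp_pos: [0.5439, 0.3707, 0.2134]
orientation: [[-0.155, 0.988, 0.002], [0.988, 0.155, 0.003], [0.003, 0.002, -1.0]]
contact_force: [-0.7, 3.7, 2.3]
finger_gap: 0.0001
gripper_force: 1.4
```

Emit:
send_rows(
  moves=[
    [0.001,-0.006,0.003,0],
    [0.0024,-0.0155,0.0073,0],
    [0.0042,-0.0268,0.0116,0],
    [0.006,-0.0385,0.0152,0],
    [0.0079,-0.0504,0.0181,0],
  ],
)

```text
time: 44.85
tcp_pos: [0.5513, 0.3183, 0.2306]
orientation: [[-0.155, 0.988, 0.0], [0.988, 0.155, -0.0], [-0.0, 0.0, -1.0]]
contact_force: [0.1, 1.8, 2.3]
finger_gap: 0.0001
gripper_force: 0.9
```

Emit:
send_rows(
  moves=[
    [0.0019,-0.0121,0.0022,0],
    [0.0038,-0.0244,0.0037,0],
    [0.0057,-0.0367,0.0044,0],
    [0.0074,-0.0474,0.0044,0],
    [0.009,-0.0577,0.0037,0],
  ],
)

```text
time: 45.35
tcp_pos: [0.56, 0.2608, 0.2334]
orientation: [[-0.155, 0.988, -0.001], [0.988, 0.155, -0.0], [0.0, -0.001, -1.0]]
contact_force: [0.1, 2.4, -0.7]
finger_gap: 0.0
gripper_force: 0.9
```

Emit:
send_rows(
  moves=[
    [0.0016,-0.0103,-0.0015,0],
    [0.0032,-0.0204,-0.0036,0],
    [0.0047,-0.0304,-0.0065,0],
    [0.0063,-0.0401,-0.0101,0],
    [0.0077,-0.0496,-0.0144,0],
  ],
)

```text
time: 45.85
tcp_pos: [0.5676, 0.2115, 0.2189]
orientation: [[-0.155, 0.988, -0.001], [0.988, 0.155, -0.0], [0.0, -0.001, -1.0]]
contact_force: [-0.5, 2.1, -0.4]
finger_gap: 0.0002
gripper_force: 0.9
```

Emit:
send_rows(
  moves=[
    [0.0014,-0.0092,-0.0049,0],
    [0.0028,-0.018,-0.0105,0],
    [0.0041,-0.0263,-0.0167,0],
    [0.0053,-0.0343,-0.0234,0],
    [0.0065,-0.0417,-0.0307,0],
  ],
)

```text
time: 46.35
tcp_pos: [0.5743, 0.1696, 0.1883]
orientation: [[-0.155, 0.988, -0.0], [0.988, 0.155, -0.001], [-0.001, -0.0, -1.0]]
contact_force: [-0.4, 0.0, 2.2]
finger_gap: 0.0003
gripper_force: 1.0
```

Emit:
send_rows(
  moves=[
    [0.0011,-0.0069,-0.0078,0],
    [0.0021,-0.0133,-0.0161,0],
    [0.003,-0.0191,-0.0248,0],
    [0.0038,-0.0243,-0.0339,0],
    [0.0046,-0.0293,-0.0432,0],
  ],
)

```text
time: 46.85
tcp_pos: [0.5792, 0.1408, 0.1448]
orientation: [[-0.155, 0.988, 0.001], [0.988, 0.155, -0.0], [-0.0, 0.001, -1.0]]
contact_force: [-1.2, -0.1, 2.1]
finger_gap: -0.0001
gripper_force: 1.2
```

Emit:
send_rows(
  moves=[
    [0.0012,-0.0076,-0.0085,0],
    [0.002,-0.0127,-0.0151,0],
    [0.0029,-0.0184,-0.0235,0],
    [0.0036,-0.0228,-0.0309,0],
    [0.0041,-0.0261,-0.0371,0],
  ],
)

```text
time: 47.35
tcp_pos: [0.583, 0.1149, 0.1077]
orientation: [[-0.155, 0.988, -0.0], [0.988, 0.155, 0.0], [0.0, -0.0, -1.0]]
contact_force: [0.2, 1.9, 2.3]
finger_gap: -0.0003
gripper_force: 1.2
```

Emit:
send_rows(
  moves=[
    [0.0002,-0.0012,-0.0025,0],
    [0.0004,-0.0023,-0.005,0],
    [0.0005,-0.0034,-0.0075,0],
    [0.0007,-0.0045,-0.01,0],
    [0.0007,-0.0045,-0.01,0],
  ],
)

```text
time: 47.85
tcp_pos: [0.5839, 0.1107, 0.0983]
orientation: [[-0.155, 0.988, 0.0], [0.988, 0.155, -0.0], [-0.0, 0.0, -1.0]]
contact_force: [-0.7, 3.3, 2.4]
finger_gap: 0.0
gripper_force: 1.3
```

Emit:
send_rows(
  moves=[
    [0.0002,-0.001,-0.003,0],
    [0.0004,-0.0025,-0.006,0],
    [0.0005,-0.004,-0.009,0],
    [0.0007,-0.005,-0.012,0],
    [0.0008,-0.005,-0.0145,0],
  ],
)

```text
time: 48.35
tcp_pos: [0.5846, 0.1052, 0.0836]
orientation: [[-0.155, 0.988, 0.0], [0.988, 0.155, -0.001], [-0.001, -0.0, -1.0]]
contact_force: [-0.2, 0.3, 3.2]
finger_gap: 0.0001
gripper_force: 1.3
```

Emit:
send_rows(
  moves=[
    [0,0,-0.0005,0],
    [0,0,-0.001,0],
    [0,0,-0.001,0],
    [0,0,-0.001,0],
    [0,0,-0.001,0],
  ],
)

```text
time: 48.85
tcp_pos: [0.5845, 0.1053, 0.083]
orientation: [[-0.155, 0.988, 0.0], [0.988, 0.155, -0.001], [-0.001, -0.0, -1.0]]
contact_force: [-0.1, -0.3, 2.5]
finger_gap: 0.0
gripper_force: 1.3
```

Emit:
send_rows(
  moves=[
    [0,0,-0.0005,0],
    [0,0,-0.0007,0],
    [0,0,-0.0007,0],
    [0,0,-0.0007,0],
    [0,0,-0.0007,0],
  ],
)

```text
time: 49.35
tcp_pos: [0.5845, 0.1055, 0.0822]
orientation: [[-0.155, 0.988, 0.0], [0.988, 0.155, -0.0], [-0.0, -0.0, -1.0]]
contact_force: [-0.4, -1.9, 2.6]
finger_gap: -0.0
gripper_force: 1.4
```

Emit:
send_rows(
  moves=[
    [0,0,0.001,0],
    [0,0,0.002,0],
    [0,0,0.004,0],
    [0,0,0.006,0],
    [0,0,0.008,0],
  ],
)

```text
time: 49.85
tcp_pos: [0.5837, 0.1063, 0.0898]
orientation: [[-0.156, 0.988, -0.001], [0.988, 0.156, 0.001], [0.002, -0.001, -1.0]]
contact_force: [0.3, -0.6, 0.0]
finger_gap: -0.0002
gripper_force: 0.0
```

Emit:
send_rows(
  moves=[
    [0,0,0.005,0],
    [0,0,0.015,0],
    [0,0,0.04,0],
    [0,-0.02,0.08,0],
    [-0.005,-0.05,0.12,0],
  ],
)

```text
time: 50.35
tcp_pos: [0.5793, 0.0566, 0.2114]
orientation: [[-0.158, 0.987, -0.0], [0.987, 0.158, 0.001], [0.001, -0.0, -1.0]]
contact_force: [1.3, -0.8, 0.3]
finger_gap: 0.0003
gripper_force: 0.0
```

Emit:
send_rows(
  moves=[
    [-0.01,-0.04,0.02,0],
    [-0.02,-0.085,0.03,0],
    [-0.03,-0.13,0.03,0],
    [-0.04,-0.17,0.03,0],
    [-0.04,-0.19,0.03,0],
  ],
)

```text
time: 50.85
tcp_pos: [0.5384, -0.1368, 0.2412]
orientation: [[-0.153, 0.988, 0.001], [0.988, 0.153, -0.001], [-0.001, 0.001, -1.0]]
contact_force: [0.3, 1.4, -0.1]
finger_gap: 0.0002
gripper_force: 0.0
```

```bash
python3 - <<'E'
from h import *
for n in("top","side"): cv2.imwrite(f"pics/{n}7.png",r.capture(n)[:,:,::-1])
a=cv2.imread("pics/side7.png")[60:310,120:340];b=cv2.imread("pics/top7.png")[120:280,70:210]
cv2.imwrite("pics/c7.png",np.hstack([cv2.resize(a,(440,500),interpolation=2),cv2.resize(b,(350,500),interpolation=2)]))
print(r.get_obs()["time"])
E
```

```text
50.95
```

View pics/c7.png

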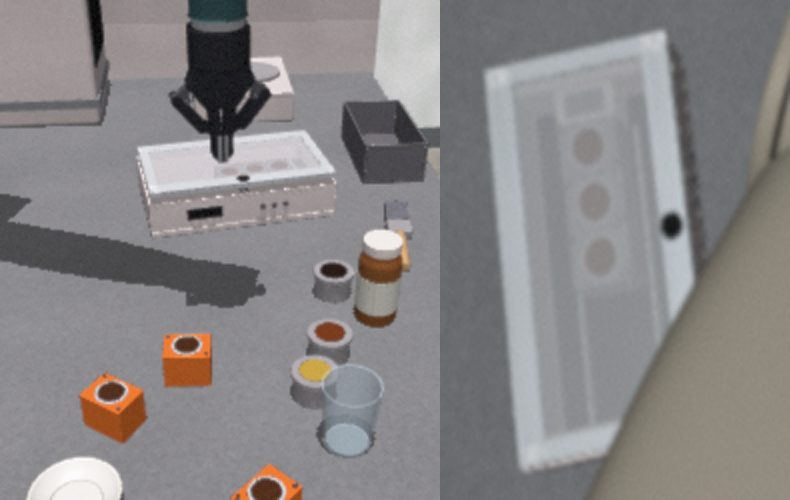

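The lid is shut and latched (black mark at crop (671,225)). The three cassettes show through it in a straight row against the block, windows at crop (587,147), (595,203) and (600,257), and the cups and orange parts are untouched. Handing in.

```bash
python3 -c "
from cell import r
print(r.close_job())"
```

```text
the job is handed in; nothing more can be done
None
```

The job is handed in at about 51 s: all three steel cassettes are in a tight, straight row against the reference block, and the lid is latched shut. The first cassette was found about 6 mm off line before closing and was re-centred.

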